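# Assemble a pot-core choke in its spring clamp fixture

## Task

In the spring clamp fixture, assemble the pot-core choke: the half-core that lies hollow side up goes on the sprung table between the four guide pins, the small bobbin into it, and the half-core that lies hollow side down over the bobbin. Then lay the clamp bar across the top from catch to catch and press it straight down against the springs until both catches snap over its ends and hold the choke shut. The large bobbin belongs to another job: leave it and everything else on the bench where it is.

Things in the scene. Friction and masses are not known exactly. Their poses are not given: they have to be found in the camera images.
- clamp_fixture: Aluminium base 104 x 66 x 10 mm. Four 8 mm guide pins at x +-22.6, y +-19 mm (straight to z 48, pointed at z 58 mm) leave 1.5 mm round a half-core. The +y and -y sides are open: set parts down with the fingers there. Catches at both x ends. With both halves on the free table the stack's top is at z 52 mm; clamped 48. Origin: centre of its underside, on the bench; x from catch to catch, z up.
- spring_table (a joint): Round brown sprung table 46 mm across in the middle of the fixture, top at z 20 mm when free. Value: m pressed down, 0 to 0.007; 4.5 N start it, 8 N bottom it. It is 0.004 down when the clamp bar is held by the catches.
- catch_far (a joint): Dark sprung catch, 12 mm wide, 68 mm high, at the fixture's x = +42 mm; another mirrors it at x = -42 mm. Its nose reaches in to 31.5 mm from the centre, flat below at z 54 mm, sloping above: a bar pressed down pushes it outward (rad, 0 closed) and it snaps back over the bar. Press the bar's underside to z 46 mm or a little less (the table stops it at 45): some 15 N.
- lower_core: Dark grey ferrite pot-core half lying hollow side up: a round cup 48 mm across, 16 mm high, wall 4 mm, floor 5 mm, with a 17 mm round centre post as high as the wall and two narrow wire slots in the wall. The hollow (17 to 40 mm across) is 11 mm deep. 0.075 kg. Origin: centre of its underside; z up.
- upper_core: The matching dark grey ferrite half lying with its hollow side down, closed flat side with a small brass bush up: 48 mm across, 16 mm high, same hollow. Its rim comes to lie on the rim of the lower half. Origin: centre of its underside (the plane of its rim); z up.
- small_bobbin: The smaller of two cream bobbins wound with copper wire, standing on a flange: 36 mm across, 21.4 mm high, bore 21 mm right through; goes over the centre post into the half-core's hollow with 2 mm all round, and then stands 10.4 mm out of it, so grip only its upper 9 mm. 0.05 kg. Origin: centre of its underside; z up.
- clamp_bar: Steel bar 72 x 18 x 6 mm lying flat, on its middle a black grip block 26 x 14 mm, 22 mm high (whole height 28 mm); grip the block across its 14 mm (along the bar's y). It goes between the guide pins with its x along the fixture's x, either way round. 0.09 kg. Origin: centre of the bar's underside; x along the bar, z up.
- large_bobbin: The larger cream bobbin with copper wire, 47 mm across, 32 mm high: does not fit these half-cores; leave it. It stands right of the 175 mm high soldering station, below a wall unit whose underside is 0.66 m up (carry parts in front of both). Origin: centre of its underside.
- flux_tin: Round white tin with green lid, 79 mm across, 24 mm high; leave it. Origin: centre of its underside.
- tweezers_steel: Steel tweezers, 14 x 116 x 10 mm, long along y; leave them. Origin: centre of their underside.

How it is judged:
At the end, for the whole second after the job is handed in: Lower half, small bobbin, upper half and clamp bar stacked in the fixture in that order, each within 6 mm of the axis (bar 7 mm), the halves closed rim on rim (within 2 mm), the bar level under both catches (underside 45 to 50 mm above the bench), released and at rest (horizontal distance between lower_core and clamp_fixture below 0.006 m and z of lower_core in the frame of clamp_fixture between 0.012 and 0.0185 m and angle between each of lower_core, upper_core's own z axis and vertical below 0.08 rad and horizontal distance between each of small_bobbin, upper_core and lower_core below 0.006 m and z of small_bobbin in the frame of lower_core between 0.003 and 0.0075 m and z of upper_core in the frame of lower_core between 0.014 and 0.018 m and horizontal distance between clamp_bar and clamp_fixture below 0.007 m and z of clamp_bar in the frame of clamp_fixture between 0.045 and 0.05 m and angle between clamp_bar's own z axis and vertical below 0.06 rad and angle between the x axis of clamp_bar and the x axis of clamp_fixture, either way round below 0.3 rad and linear speed of each of clamp_bar, upper_core below 0.02 m/s); the robot touches nothing.
It fails at once if the large bobbin, the flux tin or the tweezers are moved by more than 25 mm (distance of any of large_bobbin, flux_tin, tweezers_steel from where it was at the start of the episode above 0.025 m).
It also fails if it takes over 125 s, if anything falls off the work surface, if the arm or the gripper's body presses on something with over 40 N, if the wrist force passes 120 N, or if a joint passes its speed limit or range.

## Robot

A 6-joint arm with a two-finger parallel gripper is mounted at the origin on a cart in front of the work surface, level with it; the furniture and walls round the work are solid. World frame = base frame: x ahead of the robot, y to its left, z up, the work surface at z = 0. Lengths are in m, angles in rad, forces in N, time in s.
With the tool pointing down it reaches from about 0.25 to 0.775 m from the base axis. Payload 4 kg.
Tool frame: the origin (TCP) lies at the centre of the arm's flange, where the gripper is bolted on; the fingertips stand ahead of it and the grasp point (between the pads) lies 180 mm ahead of it (robot.tcp_to_tips is the z of the fingertips in the tool frame, in m); z points along the fingers, y is the direction in which the jaws open and shut (so a half turn about z gives the same grasp; the last joint's range is limited). The gripper opens to 94 mm and grips with 3 to 60 N. Pads are 16 mm wide; open, the fingers measure 119 mm over their backs; the gripper's body (75 mm by 177 mm) begins 78 mm behind the grasp point.
Start: joints at [1.239, 0.087, 1.371, -0, 1.684, -0.103], TCP at [0.125, 0.536, 0.405] pointing down, gripper open.
Joint ranges: [-3.1, 3.1], [-0.76, 2.03], [0.27, 2.55], [-1.08, 4.22], [0.17, 2.65], [-2.57, 2.57]. Speed limits (rad/s): [2.79, 2.79, 3.14, 3.14, 3.14, 3.14].

## Interface

Orientations are given as [roll, pitch, yaw] about the fixed x, y, z axes, in that order (R = Rz(yaw) Ry(pitch) Rx(roll)).
In Python, from bench import robot gives the robot as it stands.
- The arm moves only by the tool move_arm, never from a script. Its argument "increments" is a list that holds one entry, the list of rows, each a list of 7 numbers: the opening, from 0 (shut) to 1 (fully open), then the shift along the tool's x, y, z as a fraction of full scale, then the turn, a rotation vector about the tool's x, y, z as a fraction of full scale. In form: [[[jaw, dx, dy, dz, rx, ry, rz], ...]]. A call has 1 to 8 rows; each row is the pose to reach, as a shift and turn from the pose commanded when the call began, along the tool's axes at that moment; what a row does not reach only later rows make up. Full scale, the value 1, is 0.1 m for a shift and pi/2 rad for a turn. A row lasts 1/12 s, in which the tool goes at most 41.7 mm and 7.16 degrees, less where a joint would pass 70% of its speed; a pose out of reach is approached as far as the arm can. A call with a number of a shift or a turn outside -1 to 1 is refused whole. A call with a gripper value outside its range is refused whole. The fingers move at their own pace and stop on an object; the grip force is fixed at half the most. Time passes only in rows, so rows that repeat a pose let the fingers close. It gives the time, the measured TCP pose, the force and the opening at its end, in the units of the state.
- robot.get_obs(): the state, without advancing time (a new reading comes with each control period).
- robot.snapshot(name): name is "scene" or "side" or "wrist"; returns (picture, depth): 384x512x3 uint8, red, green, blue; 384x512 float32, m along the optical axis (not along the pixel's ray), 0 where there is no reading.
- robot.camera_params(name): a dict with "mtx" (3x3 intrinsics, pixels), "R" (3x3) and "t" (3): a world point X has camera coordinates R X + t. Camera axes: x right, y down, z forward; pixel columns grow to the right and rows downward; lengths in m; the calibration is good to about 2 mm. A picture is of the moment at which its call begins: read the wrist's pose just before it. camera_params takes no time and is no camera call; for the wrist camera it gives the pose at the moment of the call.
- robot.close_job(): hands the job in, once; it reports no verdict.
The state is a dict: "time": time; "joint_positions": joint angles; "qvel": joint speeds; "joint_torque": joint torques, N m; "tool_pos": TCP position; "ee_rot": TCP orientation; "wrist_force": force on the tool from outside, world axes, zero at the start; "wrist_torque": the same for the moment, N m; "width": finger opening in m.
Only numpy, scipy, OpenCV 4.12 (cv2) and the standard library are available. Lean on these libraries where they do the work, as an engineer would, in place of code of your own. Each camera call takes 0.05 s, during which the arm holds its last target.

## Working session

There is one attempt and no reset: what is moved stays moved. The work goes in short steps, Python scripts to look and compute and a tool call to move; the robot and the scene stay as the last step left them, time stands still between calls to the robot, and variables do not carry over. Pictures are saved under pics/ and viewed, and the job is handed in when it is done.

Besides the shell and the picture viewer there is one more tool, called after "Call:" as name(argument=value, ...) on one line, values as JSON. move_arm: Moves the arm, as the interface text tells. Its arguments: {"type":"object","properties":{"increments":{"type":"array","items":{"type":"array","items":{"type":"array","items":{"type":"number","minimum":-1,"maximum":1}}}}},"required":["increments"]}

```bash
ls; mkdir -p pics; python3 - <<'E'
from bench import robot
import cv2,numpy as np
o=robot.get_obs(); print(o, robot.tcp_to_tips)
for n in ["scene","side","wrist"]:
    p,d=robot.snapshot(n); c=robot.camera_params(n)
    cv2.imwrite(f"pics/{n}0.png",p[:,:,::-1]); np.savez(f"pics/{n}0.npz",p=p,d=d,**c)
    print(n,c['mtx'].round(1).tolist(),c['R'].round(3).tolist(),c['t'].round(3).tolist(),d.min(),d.max())
E
```

```text
pics
{'time': 0.0, 'joint_positions': array([ 1.23889260e+00,  8.79531272e-02,  1.37222822e+00, -4.68445176e-07,
        1.68360547e+00, -1.03129590e-01]), 'qvel': array([-1.27767587e-05,  5.39876989e-04, -1.19335072e-03, -1.05371469e-03,
        1.16774570e-05,  1.02745116e-03]), 'joint_torque': array([-2.85462772e-05, -3.40187395e+01, -3.02429008e+01,  7.18147564e-02,
        3.31454678e-02, -1.85597191e-04]), 'tool_pos': array([0.12471549, 0.5355606 , 0.40351794]), 'ee_rot': array([-3.13941010e+00, -2.25419461e-04,  2.91281822e+00]), 'wrist_force': array([-1.09064935, -0.81763772, -0.63008991]), 'wrist_torque': array([0.0037811 , 0.0007093 , 0.06083956]), 'width': 0.09366669328006556} 0.1992
scene [[494.3, 0.0, 260.2], [0.0, 494.3, 189.9], [0.0, 0.0, 1.0]] [[0.606, -0.796, -0.007], [-0.36, -0.266, -0.894], [0.709, 0.544, -0.448]] [-0.276, 0.22, 0.958] 0.0 3.1053374
side [[473.4, 0.0, 261.1], [0.0, 473.4, 191.4], [0.0, 0.0, 1.0]] [[0.996, -0.086, -0.021], [-0.052, -0.381, -0.923], [0.071, 0.921, -0.384]] [-0.497, 0.071, 1.052] 0.0 3.6875553
wrist [[286.6, 0.0, 257.5], [0.0, 286.6, 192.1], [0.0, 0.0, 1.0]] [[0.227, 0.974, -0.002], [0.933, -0.217, 0.287], [0.279, -0.067, -0.958]] [-0.549, -0.03, 0.393] 0.0 1.3141985
```

View pics/scene0.png

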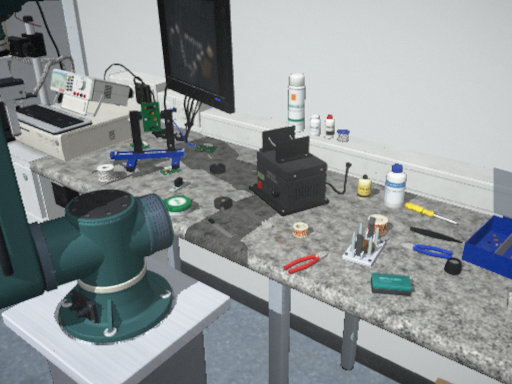

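View pics/side0.png

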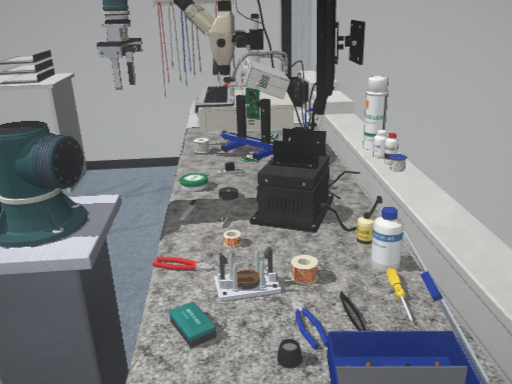

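View pics/wrist0.png

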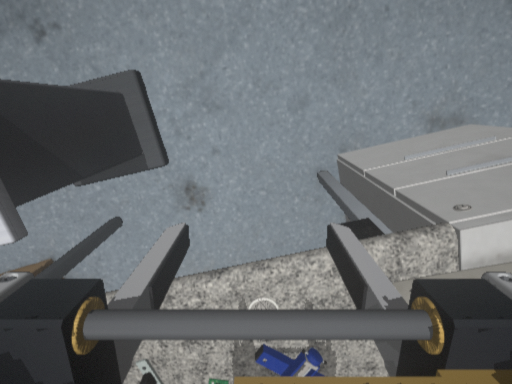

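```bash
cat > h.py <<'E'
import numpy as np,cv2
def load(n):
    z=np.load(f"pics/{n}.npz"); return z
def pt(z,u,v,h=None):
    K,R,t=z['mtx'],z['R'],z['t']
    r=R.T@np.linalg.solve(K,[u,v,1.]); c=-R.T@t
    if h is None: return c+r*z['d'][int(round(v)),int(round(u))]
    return c+r*(h-c[2])/r[2]
def proj(z,X):
    q=z['mtx']@(z['R']@np.asarray(X,float)+z['t']); return q[:2]/q[2]
E
python3 - <<'E'
from h import *
z=load("scene0");s=load("side0")
a=cv2.resize(z['p'][145:275,90:250],None,fx=4.5,fy=4.5,interpolation=cv2.INTER_CUBIC);cv2.imwrite("pics/c1.png",a[:,:,::-1])
a=cv2.resize(s['p'][125:305,150:340],None,fx=4,fy=3.3,interpolation=cv2.INTER_CUBIC);cv2.imwrite("pics/c2.png",a[:,:,::-1])
for n,u,v in [("fix",365,250),("sb",300,226),("lb",378,220),("core",223,203),("core2",217,168),("bar",178,181),("tin",177,203),("tw",212,220)]:
    print(n,pt(z,u,v).round(3))
for n,u,v in [("fix",247,284),("sb",232,236),("lb",305,262),("core",229,193),("core2",230,166),("tin",194,180),("x",202,145)]:
    print(n,pt(s,u,v).round(3))
E
```

```text
fix [ 0.425 -0.311  0.021]
sb [ 0.436 -0.135  0.014]
lb [ 0.558 -0.279  0.023]
core [0.407 0.085 0.019]
core2 [0.577 0.257 0.012]
bar [0.422 0.265 0.025]
tin [0.324 0.167 0.029]
tw [0.334 0.058 0.011]
fix [ 0.448 -0.322  0.019]
sb [ 0.428 -0.13   0.009]
lb [ 0.553 -0.271  0.023]
core [0.427 0.085 0.013]
core2 [0.435 0.264 0.02 ]
tin [0.34  0.163 0.022]
x [0.351 0.47  0.022]
```

View pics/c1.png

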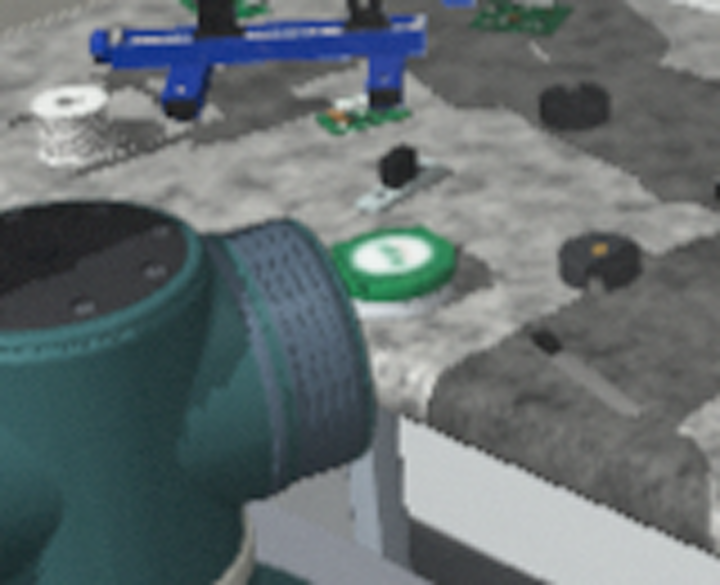

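View pics/c2.png

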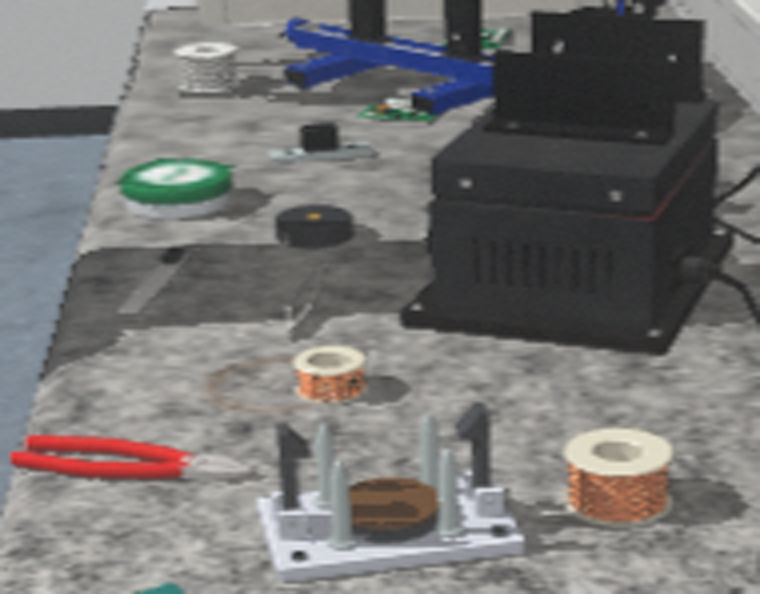

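```bash
cat >> h.py <<'E'
def cloud(z):
    d=z['d'];v,u=np.mgrid[:d.shape[0],:d.shape[1]]
    r=np.stack([u,v,np.ones_like(u)],-1)@np.linalg.inv(z['mtx']).T
    return (r*d[...,None]-z['t'])@z['R']
E
python3 - <<'E'
from h import *
z=load("scene0");s=load("side0")
ims=[]
H=np.zeros((260,240),np.float32)  # 5mm; x 0..1.2 y -0.65..0.65
for q in (z,s):
    P=cloud(q);ok=(q['d']>0)&(P[...,2]<0.8)&(P[...,2]>-0.02)
    x,y,h=P[ok].T
    i=((0.65-y)/0.005).astype(int);j=(x/0.005).astype(int)
    m=(i>=0)&(i<260)&(j>=0)&(j<240)
    np.maximum.at(H,(i[m],j[m]),h[m])
for i in range(0,260,8):
    print("%.2f"%(0.65-i*.005),' '.join("%3d"%(1000*H[i:i+8,j:j+8].max()) for j in range(0,200,8)))
# fixture pins
for n,q in (("scene",z),("side",s)):
    P=cloud(q);m=(q['d']>0)&(abs(P[...,0]-.43)<.12)&(abs(P[...,1]+.31)<.1)&(P[...,2]>.008)&(P[...,2]<.013)
    v,u=np.where(m);print(n,u.min(),u.max(),v.min(),v.max(),m.sum())
    pp=P[m][:,:2].astype(np.float32);print(cv2.minAreaRect(pp))
a=cv2.resize(z['p'][200:275,330:405],None,fx=8,fy=8,interpolation=cv2.INTER_CUBIC);cv2.imwrite("pics/f1.png",a[:,:,::-1])
a=cv2.resize(s['p'][240:305,205:290],None,fx=9,fy=9,interpolation=cv2.INTER_CUBIC);cv2.imwrite("pics/f2.png",a[:,:,::-1])
E
```

```text
0.65   0   0   0 325 327   0   0   4   4   5   4   5   5   6  12   9  23 141 456 455 428 436   0   0   0
0.61   0   0   0 343 342   0   0   4   5   3   5   3   0   1  12   9  24 101 459 329 437 437   0   0   0
0.57   0   0 404 438 449   0   0   4   5   2  48  42   0   0   4   4  16  81 462 385 428 437   0   0   0
0.53   0   0 454 465 452   0   0   4  40  38  44 174 173   3   0   5  30 151 465 434 415 438   0   0   0
0.49   0 342 386 393   0   0   0   3  40  38  24 173 200 197   3   2  37 468 466 439 438 438   0   0   0
0.45   0   0 346 346   0   0   0   3   5   4   4   4 198 199 170   4   6 472 406 379 438 453   0   0   0
0.41   0   0 500 500   0   0   0   2   4   5   4   8  25 174 164   4   6 474 441 109 462 462   0   0   0
0.37   0 502 511 505   0   0   0   1   4   4   4   5  24  23   4   4 464 477 441 109 464 464   0   0   0
0.33   0 512   0   0   0   0   0   3   4   4   4   4   4   4   4   3 480 478 439 109 466 466   0   0   0
0.29 519 521   0   0   0   0   0   0   3   8  30  29   3  19  18  18 481 480 109 108 469 468   0   0   0
0.25 528 530   0   0   0   0   0  22  27   5   5  
[... 1945 characters left out ...]
  0   0   0
-0.51   0   0   0   0   0   0   1   4   4   5   4   5   4  49  43 196 174 100 107 106   0   0   0   0   0
-0.55   0   0   0   0   0   0   0   3   4   4   5   4   4  49  41 194 151  88 106   1   0   0   0   0   0
-0.59   0   0   0   0   0   0   1   4   4   4  22  21   3   1   0 200 155  80   0   0   0   0   0   0   0
-0.63   0   0   0   0   0   0   0   3   3   0   0   0   0   0   0 199 144   0   0   0   0   0   0   0   0
scene 301 427 226 291 631
((0.429484099149704, -0.30997681617736816), (0.19939176738262177, 0.23863385617733002), 89.87777709960938)
side 169 315 259 327 889
((0.43035560846328735, -0.30944955348968506), (0.198658287525177, 0.23923680186271667), 89.97444152832031)
```

View pics/f1.png

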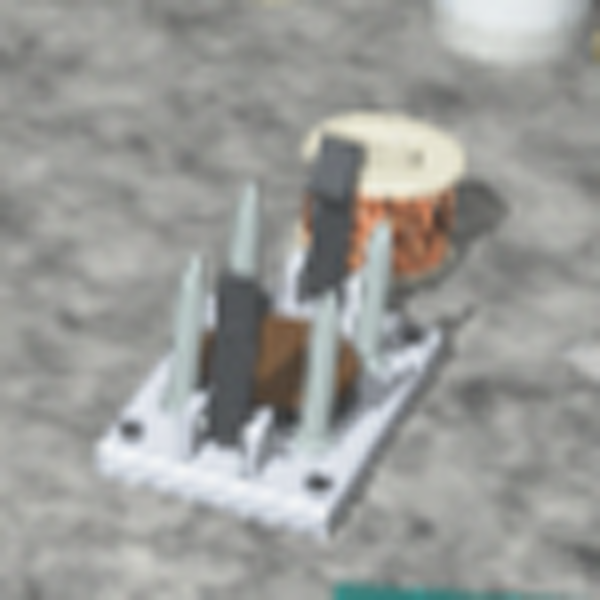

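View pics/f2.png

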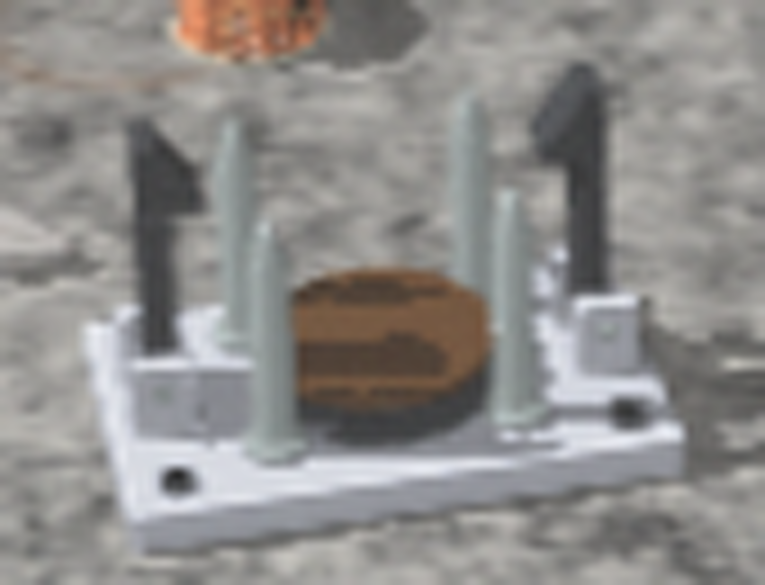

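```bash
python3 - <<'E'
from h import *
z=load("scene0");s=load("side0")
A=[(361.25,223.1),(354.5,232.25),(371.25,236.5),(378,228.1)]
B=[(230.8,253.3),(234.4,264.7),(257.2,250.6),(261.4,261.1)]
for q,L in ((z,A),(s,B)):
    p=np.array([pt(q,u,v,.058)[:2] for u,v in L]);print(p.round(4).tolist(),p.mean(0).round(4),cv2.minAreaRect(p.astype(np.float32)))
P=cloud(z);m=(z['d']>0)&(P[...,0]>.5)&(P[...,0]<.8)&(P[...,1]>.12)&(P[...,1]<.5)&(P[...,2]>.05)
for y0 in np.arange(.12,.5,.02):
    k=m&(P[...,1]>=y0)&(P[...,1]<y0+.02)
    if k.any(): print(round(y0,2),P[k][:,0].min().round(3),P[k][:,2].min().round(3),P[k][:,2].max().round(3))
# lower core
m=(z['d']>0)&(P[...,0]>.55)&(P[...,0]<.66)&(P[...,1]>.2)&(P[...,1]<.32)&(P[...,2]>.009)&(P[...,2]<.03)
print(P[m].min(0),P[m].max(0),P[m].mean(0))
dk=(z['p'].max(2)<70)
def blob(q,u0,v0,w,h,th):
    g=q['p'][v0:v0+h,u0:u0+w].max(2);m=(g<th).astype(np.uint8)
    n,l,st,c=cv2.connectedComponentsWithStats(m)
    for i in range(1,n):
        if st[i,4]>15: print(st[i]+[u0,v0,0,0,0],c[i]+[u0,v0])
print('lc');blob(z,195,150,45,30,75)
print('uc');blob(z,205,190,40,25,75)
print('uc s');blob(s,210,175,40,35,75)
E
```

```text
[[0.4656, -0.2779], [0.4214, -0.2842], [0.4272, -0.3211], [0.4679, -0.3175]] [ 0.4455 -0.3002] ((0.4462716579437256, -0.30060091614723206), (0.04462941735982895, 0.0395151823759079), 8.057504653930664)
[[0.4241, -0.2855], [0.4289, -0.3228], [0.4689, -0.2819], [0.4731, -0.3169]] [ 0.4487 -0.3018] ((0.4487629532814026, -0.3012792766094208), (0.04498371481895447, 0.03754693642258644), 7.361790180206299)
0.12 0.758 0.121 0.279
0.14 0.765 0.106 0.11
0.16 0.745 0.105 0.109
0.18 0.738 0.102 0.11
0.2 0.733 0.051 0.109
0.22 0.735 0.05 0.11
0.24 0.735 0.051 0.109
0.26 0.68 0.05 0.42
0.28 0.667 0.05 0.481
0.3 0.671 0.051 0.48
0.32 0.676 0.051 0.478
0.34 0.68 0.05 0.477
0.36 0.683 0.051 0.476
0.38 0.69 0.05 0.474
0.4 0.521 0.05 0.472
0.42 0.516 0.051 0.471
0.44 0.502 0.05 0.47
0.46 0.5 0.051 0.468
0.48 0.502 0.05 0.467
[0.55535268 0.23318335 0.00919917] [0.60377603 0.28469525 0.0192142 ] [0.57974349 0.25885913 0.01434766]
lc
[210 163  16  11 144] [217.34027778 168.41666667]
uc
[215 197  18  13 155] [223.42580645 202.9483871 ]
uc s
[219 188  20  12 190] [228.28421053 193.7       ]
```

Call:
move_arm(increments=[[[1,-1,-1,0,0,0,-0.221],[1,-1,-1,0,0,0,-0.221],[1,-1,-1,0,0,0,-0.221],[1,-1,-1,0,0,0,-0.221],[1,-1,-1,0,0,0,-0.221]]])

```text
time: 0.57
tool_pos: [0.2008, 0.413, 0.4047]
ee_rot: [-3.141, 0.001, -3.028]
wrist_force: [-0.2, 0.9, -0.1]
width: 0.0938
```

Call:
move_arm(increments=[[[1,-0.9,-0.5,0,0,0,0],[1,-0.9,-0.5,0,0,0,0],[1,-0.9,-0.5,0,0,0,0],[1,-0.9,-0.5,0,0,0,0]]])

```text
time: 0.9
tool_pos: [0.2973, 0.3761, 0.404]
ee_rot: [-3.141, 0.0, -3.028]
wrist_force: [-0.5, -0.1, 0.9]
width: 0.0941
```

Call:
move_arm(increments=[[[1,-0.9,-0.5,0,0,0,0],[1,-0.9,-0.5,0,0,0,0],[1,-0.9,-0.5,0,0,0,0],[1,-0.9,-0.5,0,0,0,0]]])

```text
time: 1.23
tool_pos: [0.3923, 0.3373, 0.4037]
ee_rot: [-3.141, -0.001, -3.027]
wrist_force: [0.2, 1.0, 0.6]
width: 0.094
```

Call:
move_arm(increments=[[[1,-0.9,-0.5,0,0,0,0],[1,-0.9,-0.5,0,0,0,0],[1,-0.9,-0.5,0,0,0,0],[1,-0.9,-0.5,0,0,0,0]]])

```text
time: 1.57
tool_pos: [0.4872, 0.2985, 0.4034]
ee_rot: [-3.141, -0.001, -3.026]
wrist_force: [-0.6, 0.6, -0.5]
width: 0.0941
```

Call:
move_arm(increments=[[[1,-0.9,-0.5,0.6,0,0,0],[1,-0.9,-0.5,0.6,0,0,0],[1,-0.9,-0.5,0.6,0,0,0],[1,-0.9,-0.5,0.6,0,0,0],[1,-0.9,-0.5,0.6,0,0,0],[1,-0.9,-0.5,0.6,0,0,0]]])

```text
time: 2.07
tool_pos: [0.5792, 0.2613, 0.3452]
ee_rot: [3.14, -0.001, -3.021]
wrist_force: [-1.1, -0.1, 0.5]
width: 0.0938
```

```bash
cat > snap.py <<'E'
import sys
from bench import robot
import cv2,numpy as np
def snap(cam,name,crop=None,f=1):
    o=robot.get_obs();c=robot.camera_params(cam);p,d=robot.snapshot(cam)
    np.savez(f"pics/{name}.npz",p=p,d=d,tool=o['tool_pos'],rot=o['ee_rot'],**c)
    im=p[:,:,::-1]
    if crop: u,v,w,h=crop;im=im[v:v+h,u:u+w]
    if f!=1: im=cv2.resize(im,None,fx=f,fy=f,interpolation=cv2.INTER_CUBIC)
    cv2.imwrite(f"pics/{name}.png",im)
    print(o['time'],o['tool_pos'].round(4),o['ee_rot'].round(4),o['width'].round(4),o['wrist_force'].round(1),o['joint_positions'].round(2))
if __name__=="__main__":
    snap(sys.argv[1],sys.argv[2])
E
python3 snap.py wrist w1
```

```text
Traceback (most recent call last):
  File "snap.py", line 13, in <module>
    snap(sys.argv[1],sys.argv[2])
    ~~~~^^^^^^^^^^^^^^^^^^^^^^^^^
  File "snap.py", line 11, in snap
    print(o['time'],o['tool_pos'].round(4),o['ee_rot'].round(4),o['width'].round(4),o['wrist_force'].round(1),o['joint_positions'].round(2))
                                                                ^^^^^^^^^^^^^^^^
AttributeError: 'float' object has no attribute 'round'
```

View pics/w1.png

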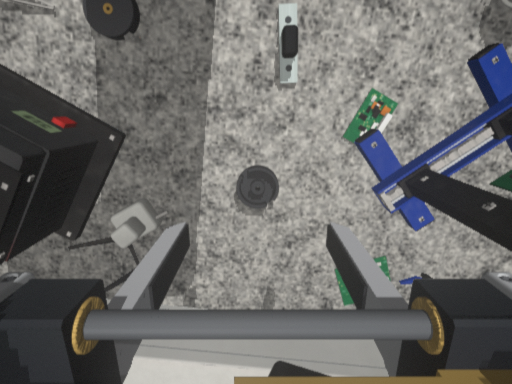

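```bash
sed -i "s/o\['width'\].round(4)/round(o['width'],4)/" snap.py; cat >> h.py <<'E'
def dark(q,u0,v0,w,h,th,h_list=(0,.016)):
    g=q['p'][v0:v0+h,u0:u0+w].max(2);m=(g<th).astype(np.uint8)
    m=cv2.morphologyEx(m,cv2.MORPH_OPEN,np.ones((3,3)))
    cs,_=cv2.findContours(m,cv2.RETR_EXTERNAL,cv2.CHAIN_APPROX_NONE)
    c=max(cs,key=cv2.contourArea).reshape(-1,2)+[u0,v0]
    for hh in h_list:
        w_=np.array([pt(q,u,v,hh)[:2] for u,v in c],np.float32)
        e=cv2.fitEllipse(w_);print('h',hh,'ell',np.round(e[0],4),np.round(e[1],4),'circ',np.round(cv2.minEnclosingCircle(w_)[0],4),round(cv2.minEnclosingCircle(w_)[1],4))
    return c
E
python3 - <<'E'
from h import *
q=load("w1");print(q['tool'],q['rot'])
g=q['p'].max(2)
print(g[187,225:295:2])
c=dark(q,225,155,65,65,85)
print(c.min(0),c.max(0))
print('seat', pt(q,257,187,.016))
a=cv2.resize(q['p'][150:225,215:300],None,fx=8,fy=8,interpolation=cv2.INTER_CUBIC)[:,:,::-1].copy();cv2.imwrite("pics/w1c.png",a)
# bar plate corners approx
a=cv2.resize(q['p'][0:95,250:330],None,fx=6,fy=6,interpolation=cv2.INTER_CUBIC)[:,:,::-1];cv2.imwrite("pics/w1b.png",a)
E
```

```text
[0.57920115 0.26134151 0.34516484] [ 3.14018469e+00 -7.56751760e-04 -3.02141577e+00]
[164 180 175 145 148 143  82  69  79  80  79  80  78  74  79  70  75  67
  79  77  77  79  79  65  64  62  78 157 176 163 161 161 145 130 140]
h 0 ell [0.587 0.262] [0.0474 0.0512] circ [0.5873 0.2621] 0.0262
h 0.016 ell [0.5825 0.2614] [0.0451 0.0487] circ [0.5828 0.2616] 0.025
[237 166] [277 208]
seat [0.58244128 0.26167629 0.016     ]
```

View pics/w1c.png

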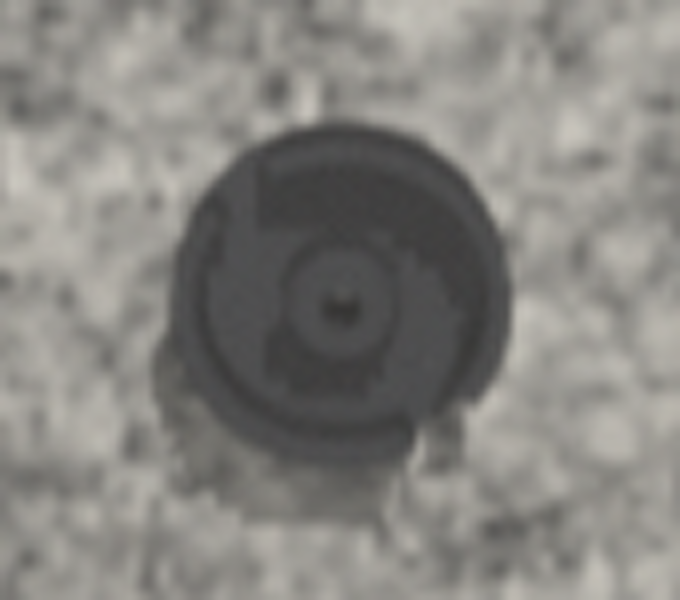

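View pics/w1b.png

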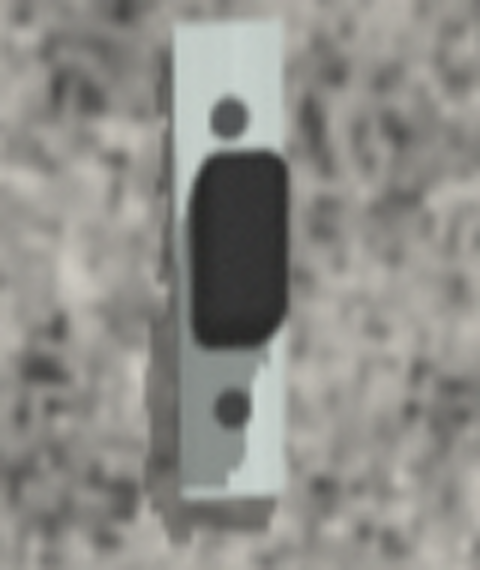

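Call:
move_arm(increments=[[[1,-0.03,0,0.4,0,0,0],[1,-0.03,0,0.8,0,0,0],[1,-0.03,0,1,0,0,0],[1,-0.03,0,1,0,0,0]]])

```text
time: 2.45
tool_pos: [0.5804, 0.2608, 0.24]
ee_rot: [-3.14, -0.009, -3.021]
wrist_force: [-0.5, -0.4, -1.3]
width: 0.0939
```

Call:
move_arm(increments=[[[1,0,0,0.2,0,0,0],[1,0,0,0.43,0,0,0],[1,0,0,0.43,0,0,0],[0.3,0,0,0.43,0,0,0],[0.3,0,0,0.43,0,0,0],[0.3,0,0,0.43,0,0,0],[0.3,0,0,0.43,0,0,0],[0.3,0,0,0.43,0,0,0]]])

```text
time: 3.12
tool_pos: [0.5839, 0.2601, 0.2034]
ee_rot: [3.141, 0.003, -3.023]
wrist_force: [-0.2, -0.1, 0.1]
width: 0.0641
```

```bash
python3 snap.py wrist w2; python3 - <<'E'
from h import *
q=load("w1")
a=pt(q,288.3,19.7,.006);b=pt(q,288.8,68,.006);print((a+b)/2,np.arctan2(*(a-b)[1::-1]), pt(q,257.75,187.5,.016))
E
```

```text
3.1167 [0.5839 0.2601 0.2034] [ 3.1409e+00  2.7000e-03 -3.0232e+00] 0.0641 [-0.2 -0.1  0.1] [ 0.33  0.39  1.41  0.    1.34 -1.36]
[0.43315452 0.27585932 0.006     ] -2.979534719171351 [0.58291948 0.26258095 0.016     ]
```

View pics/w2.png

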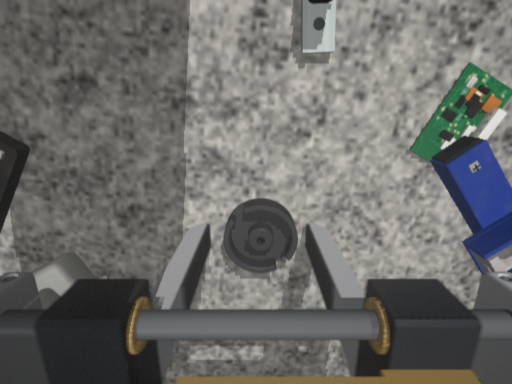

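```bash
python3 - <<'E'
from h import *
q=load("w2");p=pt(q,261,238,.016);print(p, p-q['tool'])
y=q['rot'][2];d=(p-q['tool'])[:2];print('tool dx',d@[np.cos(y),np.sin(y)],'dy',d@[np.sin(y),-np.cos(y)])
# tip location projection
for off in (-.02,0,.02):
    print(proj(q,q['tool']+[off*np.cos(y),off*np.sin(y),-.188]))
E
```

```text
[0.58191475 0.26224402 0.016     ] [-0.0020205   0.00217883 -0.1874286 ]
tool dx 0.0017490216982265462 dy 0.002402221842846414
[257.28574813 267.3776491 ]
[257.25950615 240.07876729]
[257.23156766 211.01504229]
```

Call:
move_arm(increments=[[[0.6,0.015,0.02,0,0,0,0],[0.6,0.015,0.02,0,0,0,0],[0,0.015,0.02,0,0,0,0],[0,0.015,0.02,0,0,0,0],[0,0.015,0.02,0,0,0,0],[0,0.015,0.02,0,0,0,0],[0,0.015,0.02,0,0,0,0],[0,0.015,0.02,0,0,0,0]]])

```text
time: 3.83
tool_pos: [0.5818, 0.2617, 0.2016]
ee_rot: [3.141, -0.0, -3.023]
wrist_force: [-0.3, 1.0, -0.2]
width: 0.0467
```

Call:
move_arm(increments=[[[0,0,0,-0.2,0,0,0],[0,0,0,-0.5,0,0,0],[0,0,0,-0.8,0,0,0],[0,0,0,-1,0,0,0],[0,0,0,-1,0,0,0],[0,0,0,-1,0,0,0]]])

```text
time: 4.33
tool_pos: [0.5821, 0.2617, 0.3029]
ee_rot: [3.141, 0.003, -3.023]
wrist_force: [-0.5, -0.3, -1.3]
width: 0.0465
```

```bash
python3 snap.py wrist w3
```

```text
4.3333 [0.5821 0.2617 0.3029] [ 3.1410e+00  3.0000e-03 -3.0233e+00] 0.0465 [-0.5 -0.3 -1.3] [ 0.33  0.32  1.3  -0.    1.52 -1.36]
```

View pics/w3.png

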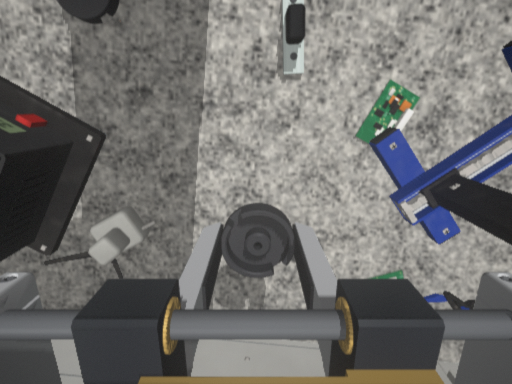

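Call:
move_arm(increments=[[[0,0.3,-0.2,-0.1,0,0,0],[0,0.6,-0.4,-0.2,0,0,0],[0,0.9,-0.6,-0.2,0,0,0],[0,1,-0.69,-0.2,0,0,0],[0,1,-0.69,-0.2,0,0,0]]])

```text
time: 4.8
tool_pos: [0.4883, 0.1796, 0.3188]
ee_rot: [-3.14, -0.006, -3.025]
wrist_force: [-0.9, 0.3, -1.0]
width: 0.0467
```

Call:
move_arm(increments=[[[0,0.3,-0.2,0,0,0,0],[0,0.6,-0.4,0,0,0,0],[0,0.9,-0.6,0,0,0,0],[0,1,-0.69,0,0,0,0]]])

```text
time: 5.13
tool_pos: [0.3972, 0.0999, 0.3191]
ee_rot: [-3.141, -0.006, -3.024]
wrist_force: [0.3, 0.1, -0.7]
width: 0.0469
```

Call:
move_arm(increments=[[[0,0.02,-0.3,0,0,0,0],[0,0.05,-0.6,0,0,0,0],[0,0.1,-0.83,0,0,0,0]]])

```text
time: 5.38
tool_pos: [0.3996, 0.0163, 0.3201]
ee_rot: [3.141, -0.002, -3.023]
wrist_force: [0.1, 0.5, -0.5]
width: 0.0468
```

Call:
move_arm(increments=[[[0,0.02,-0.3,0,0,0,0],[0,0.05,-0.6,0,0,0,0],[0,0.1,-0.83,0,0,0,0]]])

```text
time: 5.63
tool_pos: [0.3997, -0.0678, 0.32]
ee_rot: [3.141, -0.002, -3.024]
wrist_force: [0.7, 0.5, -1.5]
width: 0.0469
```

Call:
move_arm(increments=[[[0,0.02,-0.3,0,0,0,0],[0,0.05,-0.6,0,0,0,0],[0,0.1,-0.83,0,0,0,0]]])

```text
time: 5.88
tool_pos: [0.3996, -0.1517, 0.3198]
ee_rot: [3.14, -0.002, -3.024]
wrist_force: [1.4, 0.1, -1.3]
width: 0.0465
```

Call:
move_arm(increments=[[[0,0.1,-0.3,0,0,0,0],[0,0.2,-0.5,0,0,0,0],[0,0.31,-0.72,0,0,0,0]]])

```text
time: 6.13
tool_pos: [0.377, -0.2262, 0.3196]
ee_rot: [3.139, -0.002, -3.023]
wrist_force: [-0.3, 0.5, -0.8]
width: 0.0464
```

Call:
move_arm(increments=[[[0,0.1,-0.3,0,0,0,0],[0,0.2,-0.5,0,0,0,0],[0,0.31,-0.72,0,0,0,0],[0,0.31,-0.72,0,0,0,0],[0,0.31,-0.72,0,0,0,0],[0,0.31,-0.72,0,0,0,0]]])

```text
time: 6.63
tool_pos: [0.355, -0.2998, 0.3202]
ee_rot: [3.139, -0.001, -3.023]
wrist_force: [0.3, -0.4, -0.6]
width: 0.0469
```

```bash
python3 snap.py wrist w4
```

```text
6.6333 [ 0.355  -0.2998  0.3202] [ 3.1387e+00 -1.0000e-03 -3.0232e+00] 0.0469 [ 0.3 -0.4 -0.6] [-0.82 -0.07  1.7   0.    1.52 -2.51]
```

View pics/w4.png

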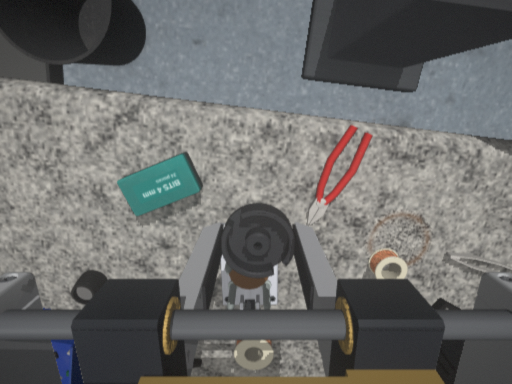

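Call:
move_arm(increments=[[[0,-0.3,-0.02,0,0,0,0],[0,-0.6,-0.04,0,0,0,0],[0,-0.9,-0.05,0,0,0,0]]])

```text
time: 6.93
tool_pos: [0.4459, -0.2932, 0.3216]
ee_rot: [3.141, 0.0, -3.022]
wrist_force: [0.1, -0.5, -0.0]
width: 0.0468
```

Call:
move_arm(increments=[[[0,-0.3,-0.02,0,0,0,0],[0,-0.6,-0.04,0,0,0,0],[0,-0.9,-0.05,0,0,0,0],[0,-0.9,-0.05,0,0,0,0],[0,-0.9,-0.05,0,0,0,0],[0,-0.9,-0.05,0,0,0,0]]])

```text
time: 7.43
tool_pos: [0.5345, -0.2877, 0.3211]
ee_rot: [3.141, -0.001, -3.022]
wrist_force: [-1.0, -0.3, -1.0]
width: 0.047
```

```bash
python3 snap.py wrist w5; python3 - <<'E'
from h import *
q=load("w5")
a=cv2.resize(q['p'][90:270,170:350],None,fx=4.3,fy=3.3,interpolation=cv2.INTER_CUBIC)[:,:,::-1];
cv2.imwrite("pics/w5c.png",cv2.resize(q['p'][80:230,160:350],None,fx=4,fy=4,interpolation=cv2.INTER_CUBIC)[:,:,::-1])
E
```

```text
7.4333 [ 0.5345 -0.2877  0.3211] [ 3.1407e+00 -1.4000e-03 -3.0216e+00] 0.047 [-1.  -0.3 -1. ] [-0.59  0.24  1.36 -0.    1.54 -2.28]
```

View pics/w5.png

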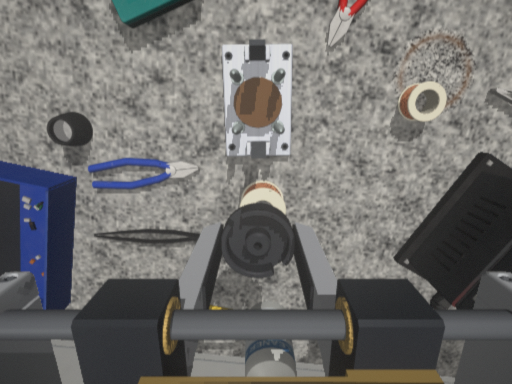

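View pics/w5c.png

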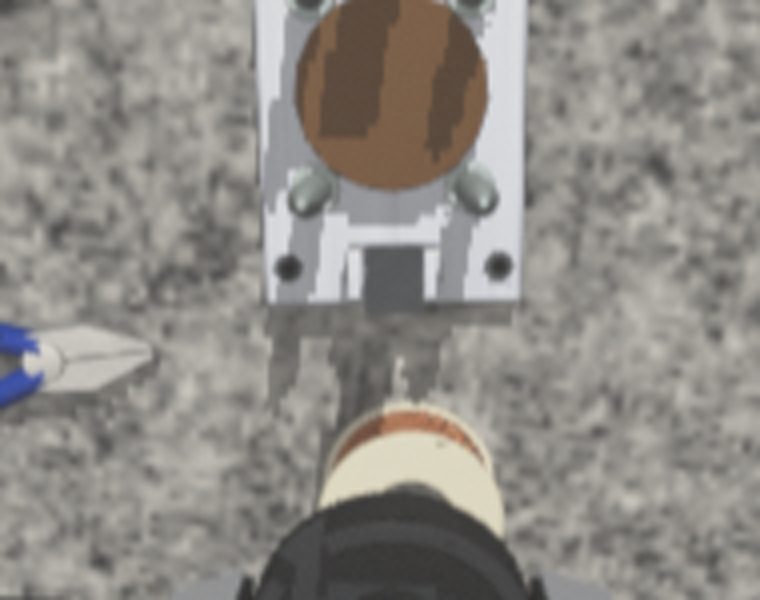

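```bash
python3 - <<'E'
from h import *
q=load("w5");y=q['rot'][2];T=q['tool']
hsv=cv2.cvtColor(q['p'],cv2.COLOR_RGB2HSV)
m=((hsv[...,1]>90)&(hsv[...,0]<20)).astype(np.uint8);mm=np.zeros_like(m);mm[65:140,225:295]=m[65:140,225:295]
mm=cv2.morphologyEx(mm,cv2.MORPH_OPEN,np.ones((3,3)))
c=max(cv2.findContours(mm,cv2.RETR_EXTERNAL,cv2.CHAIN_APPROX_NONE)[0],key=cv2.contourArea).reshape(-1,2)
w=np.array([pt(q,u,v,.02)[:2] for u,v in c],np.float32);print('table',cv2.minEnclosingCircle(w),cv2.fitEllipse(w))
# dark screw holes
g=q['p'].max(2);n,l,st,cc=cv2.connectedComponentsWithStats((g<75).astype(np.uint8))
for i in range(1,n):
    if 5<st[i,4]<200 and 215<cc[i][0]<300 and 35<cc[i][1]<170: print(st[i],cc[i],pt(q,*cc[i],.010)[:2].round(4))
# held core
def tf(p): d=(p-T)[:2];return d@[np.cos(y),np.sin(y)],d@[np.sin(y),-np.cos(y)]
g2=(g<85).astype(np.uint8);r=np.zeros_like(g2);r[195:285,210:305]=g2[195:285,210:305]
cv2.imwrite("pics/m.png",cv2.resize(r[190:290,200:310]*255,None,fx=5,fy=5))
print(tf(pt(q,257.5,239,T[2]-.1856)),pt(q,257.5,239,T[2]-.1856))
cv2.imwrite("pics/w5h.png",cv2.resize(q['p'][190:290,200:320],None,fx=6,fy=6,interpolation=cv2.INTER_CUBIC)[:,:,::-1])
cv2.imwrite("pics/w5f.png",cv2.resize(q['p'][35:165,205:305],None,fx=4.5,fy=4.5,interpolation=cv2.INTER_CUBIC)[:,:,::-1])
E
```

```text
table ((0.4480256736278534, -0.29796674847602844), 0.022029107436537743) ((0.4496970474720001, -0.29742029309272766), (0.03698470816016197, 0.039865631610155106), 59.68048095703125)
[284  53   4   4  14] [285.71428571  54.5       ] [ 0.4025 -0.2769]
[226  54   5   4  14] [228.          55.42857143] [ 0.4097 -0.33  ]
[235  75   5   6  23] [237.          77.43478261] [ 0.4277 -0.3198]
[230 145   4   5  15] [231.73333333 146.93333333] [ 0.4937 -0.3186]
[283 145   4   3   9] [284.33333333 146.11111111] [ 0.4865 -0.2658]
(np.float64(0.0026735364849692694), np.float64(0.0001765371367093701)) [ 0.5317765  -0.28787148  0.13550337]
```

View pics/w5h.png

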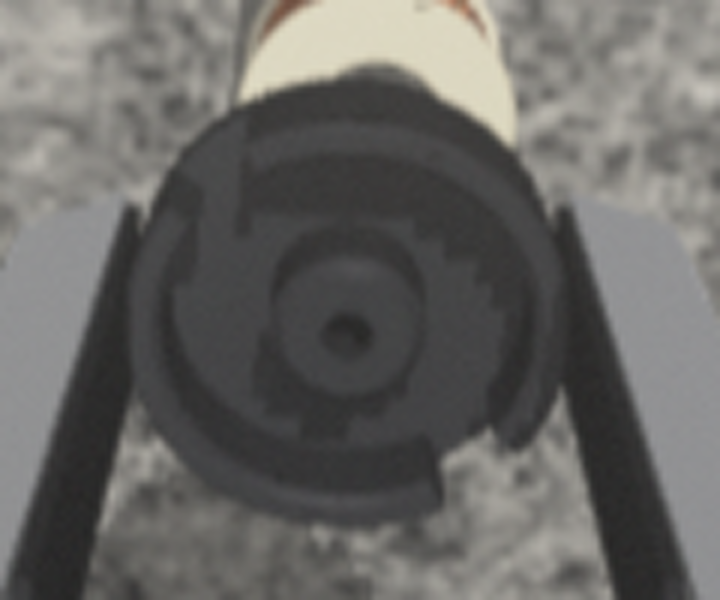

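View pics/w5f.png

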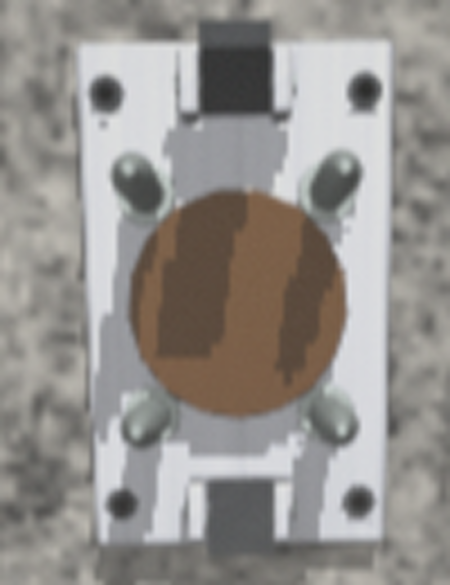

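```bash
cat >> h.py <<'E'
def tframe(y,d): return np.array([d[0]*np.cos(y)+d[1]*np.sin(y), d[0]*np.sin(y)-d[1]*np.cos(y)])
E
python3 - <<'E'
from h import *
q=load("w5");y=q['rot'][2];T=q['tool']
h=pt(q,257.8,243.7,T[2]-.1856)[:2];print('held off tool',tframe(y,h-T[:2]),h)
F=pt(q,258,102.2,.02)[:2];print(F)
F=np.array([.4481,-.2979])
print('move tool',tframe(y,F-h))
print('bob',pt(q,424,102,.0214))
cv2.imwrite("pics/w5b.png",cv2.resize(q['p'][65:140,385:465],None,fx=8,fy=8,interpolation=cv2.INTER_CUBIC)[:,:,::-1])
E
```

```text
held off tool [-0.00062102  0.00036618] [ 0.53502468 -0.28728895]
[ 0.44771424 -0.29738197]
move tool [ 0.08756984 -0.00013261]
bob [ 0.42911462 -0.14361628  0.0214    ]
```

View pics/w5b.png

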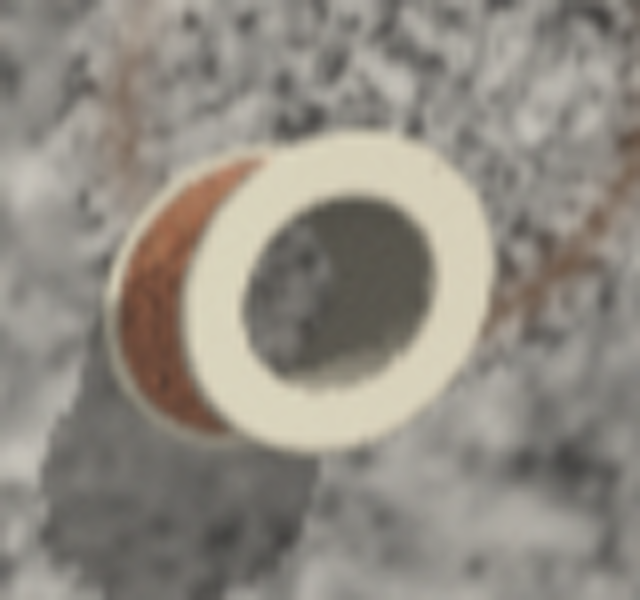

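Call:
move_arm(increments=[[[0,0.3,0,0,0,0,-0.008],[0,0.6,0,0,0,0,-0.008],[0,0.87,0,0,0,0,-0.008],[0,0.876,0,0.2,0,0,-0.008],[0,0.876,0,0.5,0,0,-0.008],[0,0.876,0,0.54,0,0,-0.008],[0,0.876,0,0.54,0,0,-0.008],[0,0.876,0,0.54,0,0,-0.008]]])

```text
time: 8.15
tool_pos: [0.4472, -0.2992, 0.2684]
ee_rot: [-3.141, 0.0, -3.011]
wrist_force: [-0.2, -0.1, -0.2]
width: 0.0465
```

```bash
python3 -c "
from snap import snap
snap('wrist','w6',(180,150,160,120),5)"
```

```text
8.15 [ 0.4472 -0.2992  0.2684] [-3.1414e+00  3.0000e-04 -3.0112e+00] 0.0465 [-0.2 -0.1 -0.2] [-0.7   0.13  1.6   0.    1.41 -2.4 ]
```

View pics/w6.png

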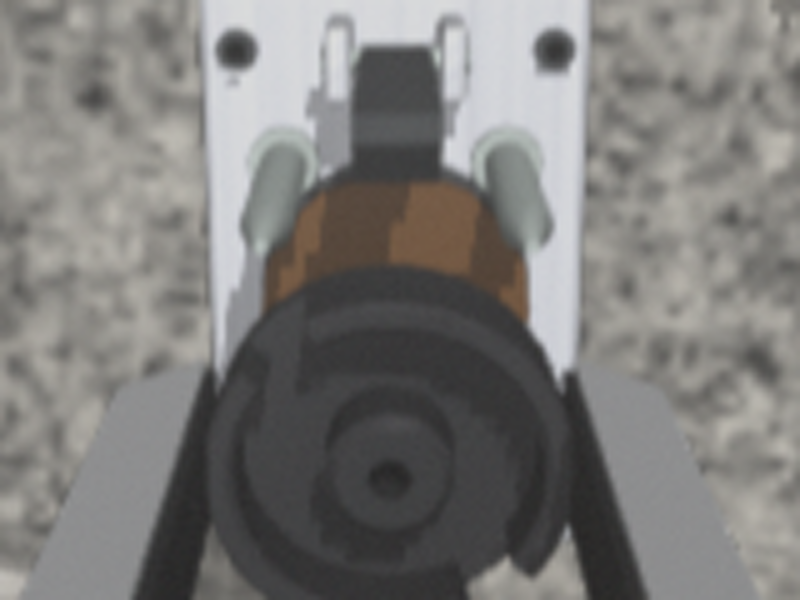

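```bash
python3 - <<'E'
from h import *
q=load("w6");y=q['rot'][2];T=q['tool']
t=lambda u,v,h:tframe(y,pt(q,u,v,h)[:2]-T[:2])
print('holes',t(227.4,160,.01),t(290.8,160,.01))
print('pins',t(232,198.5,.058),t(288.4,197.6,.058))
for v in (241,242,243,244): print('core',t(257.6,v,T[2]-.1856))
print('table edge row', t(257.6,184.5,.02))
E
```

```text
holes [ 0.03981552 -0.02536071] [0.03979054 0.02798769]
pins [ 0.02134393 -0.0178665 ] [0.02198828 0.021568  ]
core [9.37849396e-04 3.30494170e-05]
core [2.36065355e-04 3.27533149e-05]
core [-4.67270665e-04  3.24565580e-05]
core [-1.17216382e-03  3.21591442e-05]
table edge row [2.11639629e-02 4.39440832e-05]
```

Call:
move_arm(increments=[[[0,-0.01,0.013,0,0,0,0],[0,-0.01,0.013,0,0,0,0],[0,-0.01,0.013,0.08,0,0,0],[0,-0.01,0.013,0.16,0,0,0],[0,-0.01,0.013,0.24,0,0,0],[0,-0.01,0.013,0.3,0,0,0],[0,-0.01,0.013,0.3,0,0,0]]])

```text
time: 8.78
tool_pos: [0.4477, -0.2972, 0.2351]
ee_rot: [3.138, -0.003, -3.011]
wrist_force: [-0.3, -0.3, -1.2]
width: 0.0464
```

```bash
python3 -c "
from snap import snap
snap('wrist','w7',(180,150,160,120),5)"
```

```text
8.7833 [ 0.4477 -0.2972  0.2351] [ 3.1384e+00 -3.1000e-03 -3.0107e+00] 0.0464 [-0.3 -0.3 -1.2] [-0.69  0.16  1.64 -0.    1.35 -2.39]
```

View pics/w7.png

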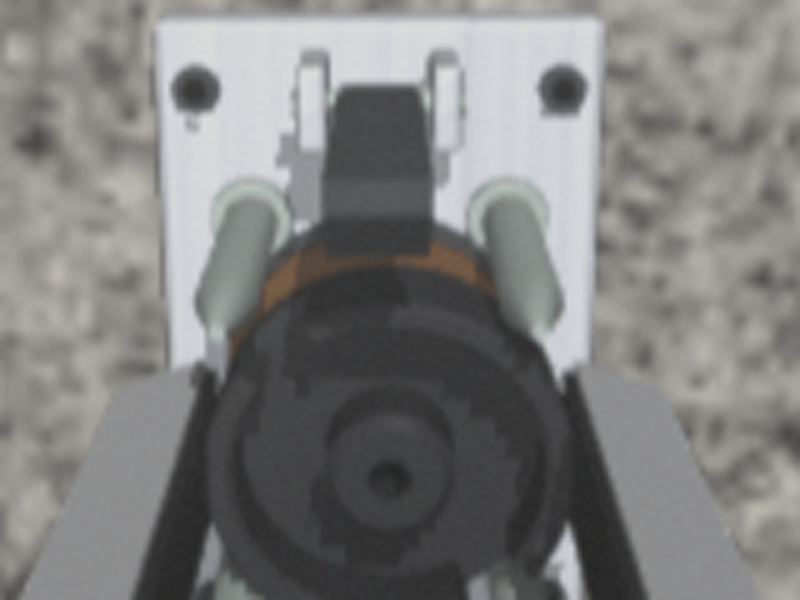

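Call:
move_arm(increments=[[[0,0,0,0.06,0,0,0],[0,0,0,0.11,0,0,0],[0,0,0,0.13,0,0,0],[0,0,0,0.13,0,0,0],[0.8,0,0,0.13,0,0,0],[0.8,0,0,0.13,0,0,0],[0.8,0,0,0.13,0,0,0],[0.8,0,0,0.13,0,0,0]]])

```text
time: 9.5
tool_pos: [0.4485, -0.2977, 0.2251]
ee_rot: [-3.141, 0.001, -3.011]
wrist_force: [0.2, 0.7, 0.6]
width: 0.0698
```

Call:
move_arm(increments=[[[0.8,0,0,0,0,0,0],[0.8,0,0,-0.3,0,0,0],[0.8,0,0,-0.7,0,0,0],[0.8,0,0,-1,0,0,0],[0.8,0,0,-1,0,0,0]]])

```text
time: 9.92
tool_pos: [0.4496, -0.2986, 0.333]
ee_rot: [-3.131, 0.01, -3.01]
wrist_force: [1.4, -1.3, 0.8]
width: 0.0757
```

```bash
python3 -c "
from snap import snap
snap('wrist','w8')"
python3 - <<'E'
from h import *
q=load("w5")
b=pt(q,427.4,101.4,.0214);print('bob',b)
q=load("w8");print('bob tool',tframe(q['rot'][2],b[:2]-q['tool'][:2]))
E
```

```text
9.9167 [ 0.4496 -0.2986  0.333 ] [-3.1309  0.0101 -3.0105] 0.0757 [ 1.4 -1.3  0.8] [-0.69  0.08  1.52  0.    1.53 -2.39]
bob [ 0.42821741 -0.14061831  0.0214    ]
bob tool [0.00053292 0.15946997]
```

View pics/w8.png

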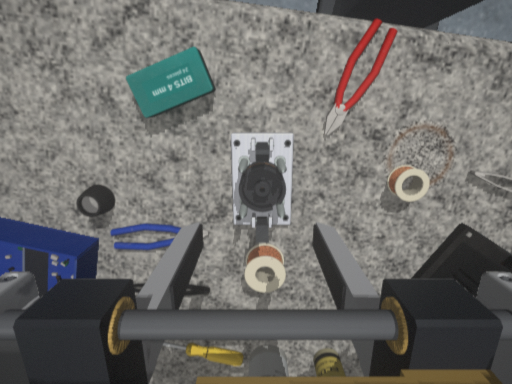

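Call:
move_arm(increments=[[[1,0,0.4,0,0,0,0],[1,0,0.79,0,0,0,0],[1,0,0.79,0,0,0,0]]])

```text
time: 10.22
tool_pos: [0.4369, -0.2148, 0.3228]
ee_rot: [3.136, -0.002, -3.007]
wrist_force: [-0.4, -0.2, 0.4]
width: 0.0916
```

Call:
move_arm(increments=[[[1,0,0.4,0.2,0,0,0],[1,0,0.79,0.4,0,0,0],[1,0,0.79,0.4,0,0,0],[1,0,0.79,0.4,0,0,0],[1,0,0.79,0.4,0,0,0],[1,0,0.79,0.4,0,0,0]]])

```text
time: 10.72
tool_pos: [0.4282, -0.1421, 0.2853]
ee_rot: [-3.14, 0.001, -3.011]
wrist_force: [0.5, -0.9, -0.1]
width: 0.0941
```

```bash
python3 -c "
from snap import snap
snap('wrist','w9')"
```

```text
10.7167 [ 0.4282 -0.1421  0.2853] [-3.1402e+00  1.1000e-03 -3.0114e+00] 0.0941 [ 0.5 -0.9 -0.1] [-0.45 -0.08  1.78 -0.    1.44 -2.15]
```

View pics/w9.png

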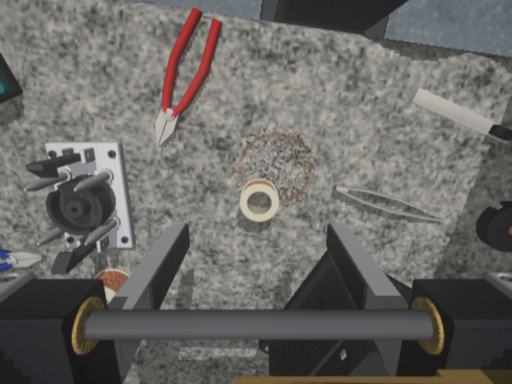

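```bash
python3 - <<'E'
from h import *
q=load("w9")
hsv=cv2.cvtColor(q['p'],cv2.COLOR_RGB2HSV)
m=((q['p'].min(2)>150)&(hsv[...,1]>20)).astype(np.uint8);r=np.zeros_like(m);r[170:230,230:290]=m[170:230,230:290]
c=max(cv2.findContours(r,cv2.RETR_EXTERNAL,cv2.CHAIN_APPROX_NONE)[0],key=cv2.contourArea).reshape(-1,2)
print(c.min(0),c.max(0))
w=np.array([pt(q,u,v,.0214)[:2] for u,v in c],np.float32);e=cv2.fitEllipse(w);print(e,cv2.minEnclosingCircle(w))
for o in (e[0],cv2.minEnclosingCircle(w)[0]): print(tframe(q['rot'][2],np.array(o)-q['tool'][:2]))
cv2.imwrite("pics/w9b.png",cv2.resize(q['p'][165:240,220:300],None,fx=8,fy=8,interpolation=cv2.INTER_CUBIC)[:,:,::-1])
E
```

```text
[240 178] [278 220]
((0.4263775646686554, -0.14148497581481934), (0.034392885863780975, 0.03869740292429924), 99.50985717773438) ((0.42537063360214233, -0.14150342345237732), 0.02032603695988655)
[0.00176615 0.0008973 ]
[0.00276695 0.00100972]
```

View pics/w9b.png

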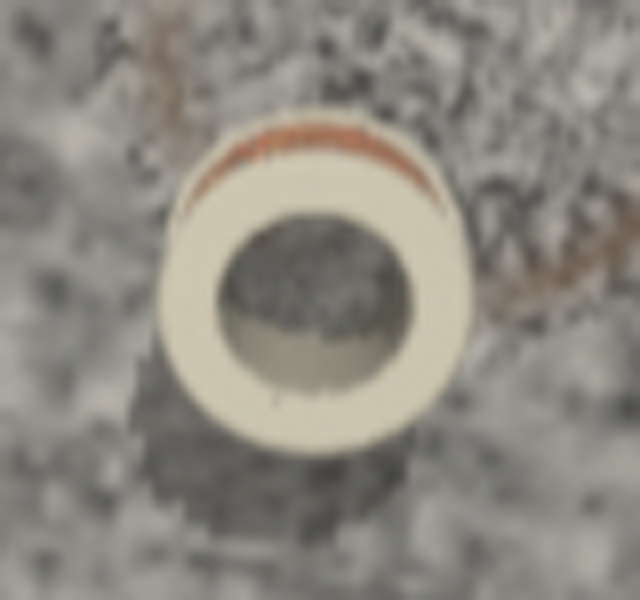

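```bash
python3 - <<'E'
from h import *
q=load("w9")
print(tframe(q['rot'][2],pt(q,259.5,202.75,.0214)[:2]-q['tool'][:2]))
E
```

```text
[-0.00023618  0.00144392]
```

Call:
move_arm(increments=[[[1,0,0.014,0.3,0,0,0],[0.7,0,0.014,0.6,0,0,0],[0.6,0,0.014,0.725,0,0,0],[0.5,0,0.014,0.725,0,0,0],[0.5,0,0.014,0.725,0,0,0],[0.5,0,0.014,0.725,0,0,0],[0.5,0,0.014,0.725,0,0,0]]])

```text
time: 11.35
tool_pos: [0.4284, -0.1405, 0.2141]
ee_rot: [-3.14, 0.003, -3.011]
wrist_force: [0.1, 0.4, 0.5]
width: 0.0574
```

```bash
python3 -c "
from snap import snap
snap('wrist','w10',(180,150,160,120),5)"
```

```text
11.35 [ 0.4284 -0.1405  0.2141] [-3.1395  0.0033 -3.0114] 0.0574 [0.1 0.4 0.5] [-0.44 -0.01  1.86  0.    1.28 -2.14]
```

View pics/w10.png

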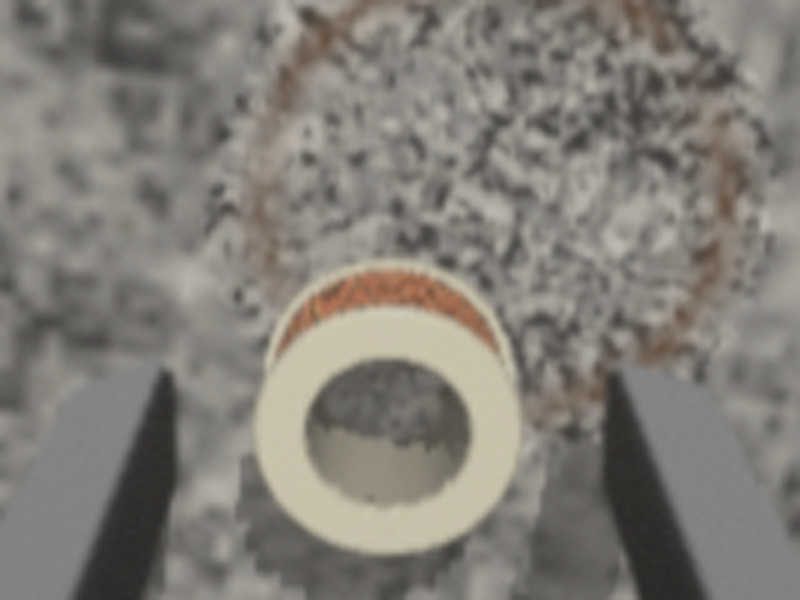

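Call:
move_arm(increments=[[[0,0,0,0,0,0,0],[0,0,0,0,0,0,0],[0,0,0,0,0,0,0],[0,0,0,0,0,0,0],[0,0,0,-0.2,0,0,0],[0,0,0,-0.6,0,0,0],[0,0,0,-1,0,0,0],[0,0,0,-1,0,0,0]]])

```text
time: 12.07
tool_pos: [0.4293, -0.1404, 0.3206]
ee_rot: [-3.133, 0.013, -3.01]
wrist_force: [1.0, -0.2, -0.3]
width: 0.0341
```

```bash
python3 -c "
from snap import snap
snap('wrist','w11',(180,150,160,120),5)"; python3 - <<'E'
from h import *
q=load("w10");print(tframe(q['rot'][2],pt(q,257.6,236,.0214)[:2]-q['tool'][:2]))
E
```

```text
12.0667 [ 0.4293 -0.1404  0.3206] [-3.1334  0.013  -3.0104] 0.0341 [ 1.  -0.2 -0.3] [-0.44 -0.11  1.73  0.    1.5  -2.14]
[ 0.00051993 -0.00031745]
```

View pics/w11.png

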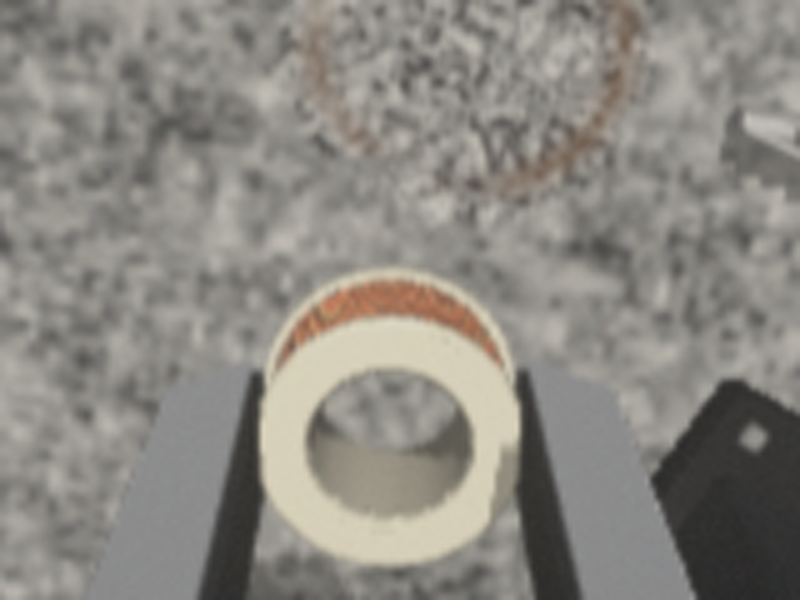

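Call:
move_arm(increments=[[[0,0.005,-0.3,0,0,0,0],[0,0.005,-0.6,0,0,0,0],[0,0.005,-0.79,0,0,0,0],[0,0.005,-0.79,0,0,0,0]]])

```text
time: 12.45
tool_pos: [0.4372, -0.2205, 0.3105]
ee_rot: [3.141, -0.002, -3.014]
wrist_force: [0.5, -0.4, 0.1]
width: 0.0342
```

Call:
move_arm(increments=[[[0,0.005,-0.3,0,0,0,0],[0,0.005,-0.6,0,0,0,0],[0,0.005,-0.79,0.1,0,0,0],[0,0.005,-0.79,0.3,0,0,0],[0,0.005,-0.79,0.3,0,0,0],[0,0.005,-0.79,0.3,0,0,0],[0,0.005,-0.79,0.3,0,0,0],[0,0.005,-0.79,0.3,0,0,0]]])

```text
time: 13.12
tool_pos: [0.4474, -0.2957, 0.283]
ee_rot: [-3.141, 0.001, -3.01]
wrist_force: [-0.2, -0.3, -0.7]
width: 0.0344
```

```bash
python3 -c "
from snap import snap
snap('wrist','w12',(180,150,160,120),5)"
```

```text
13.1167 [ 0.4474 -0.2957  0.283 ] [-3.1410e+00  1.0000e-03 -3.0096e+00] 0.0344 [-0.2 -0.3 -0.7] [-0.69  0.11  1.59  0.    1.44 -2.39]
```

View pics/w12.png

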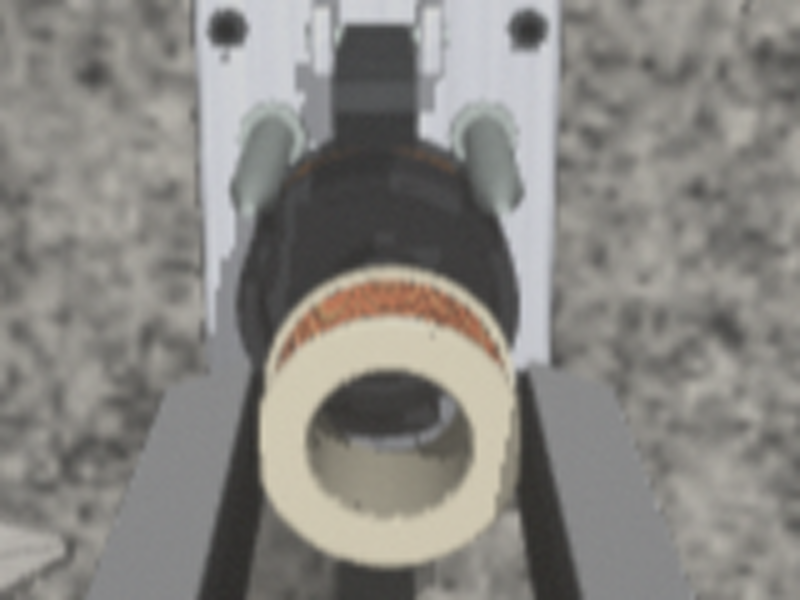

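```bash
python3 - <<'E'
from h import *
q=load("w12");y=q['rot'][2];T=q['tool']
t=lambda u,v,h:tframe(y,pt(q,180+u/5,150+v/5,h)[:2]-T[:2])
print('holes',t(228,28,.01),t(528,28,.01))
print('pins',t(243,212,.058),t(515,208,.058))
print('bob top',t(389,440,T[2]-.1916))
q=load("w8");y=q['rot'][2];T=q['tool']
t=lambda u,v,h:tframe(y,pt(q,u,v,h)[:2]-T[:2])
E
```

```text
holes [ 0.04096164 -0.02846705] [0.04093498 0.02486265]
pins [ 0.02128714 -0.02171807] [0.02189492 0.01896852]
bob top [4.71727965e-05 1.11511581e-04]
```

Call:
move_arm(increments=[[[0,-0.01,-0.017,0,0,0,0],[0,-0.01,-0.017,0.1,0,0,0],[0,-0.01,-0.017,0.2,0,0,0],[0,-0.01,-0.017,0.28,0,0,0],[0,-0.01,-0.017,0.28,0,0,0],[0,-0.01,-0.017,0.28,0,0,0],[0,-0.01,-0.017,0.28,0,0,0]]])

```text
time: 13.75
tool_pos: [0.4483, -0.298, 0.2539]
ee_rot: [3.141, -0.0, -3.011]
wrist_force: [-0.1, 0.2, 0.5]
width: 0.0339
```

```bash
python3 -c "
from snap import snap
snap('wrist','w13',(180,150,160,120),5)"
```

```text
13.75 [ 0.4483 -0.298   0.2539] [ 3.1412e+00 -3.0000e-04 -3.0107e+00] 0.0339 [-0.1  0.2  0.5] [-0.69  0.14  1.62  0.    1.38 -2.39]
```

View pics/w13.png

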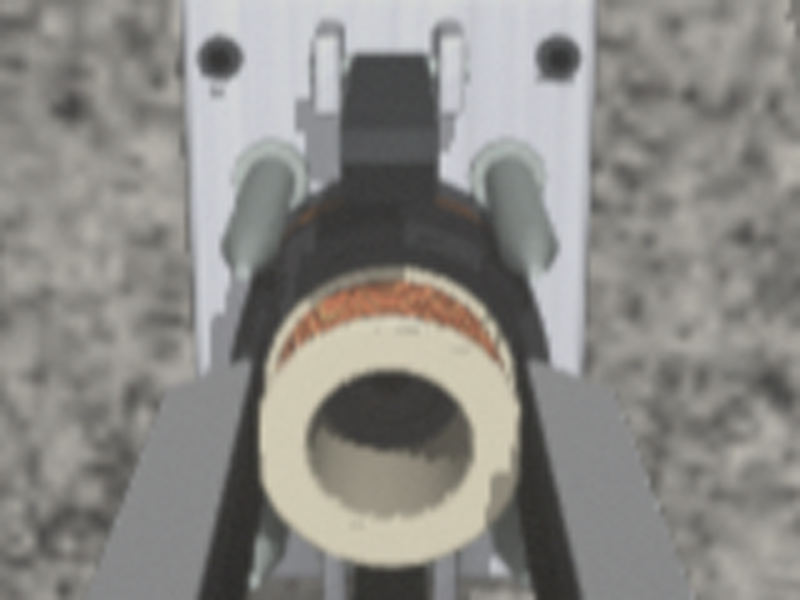

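Call:
move_arm(increments=[[[0,0,0,0.04,0,0,0],[0,0,0,0.08,0,0,0],[0,0,0,0.12,0,0,0],[0,0,0,0.15,0,0,0],[0,0,0,0.15,0,0,0],[0,0,0,0.15,0,0,0],[0,0,0,0.15,0,0,0]]])

```text
time: 14.38
tool_pos: [0.4484, -0.298, 0.2392]
ee_rot: [3.141, 0.0, -3.011]
wrist_force: [0.2, 0.2, -0.9]
width: 0.0339
```

```bash
python3 -c "
from snap import snap
snap('wrist','w14',(180,150,160,120),5)"
```

```text
14.3833 [ 0.4484 -0.298   0.2392] [ 3.1415e+00  1.0000e-04 -3.0107e+00] 0.0339 [ 0.2  0.2 -0.9] [-0.69  0.15  1.63  0.    1.35 -2.39]
```

View pics/w14.png

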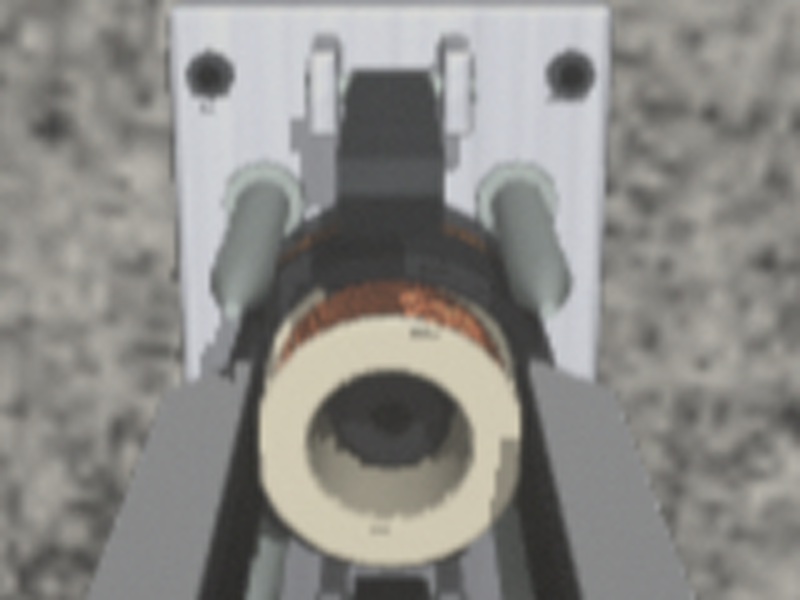

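Bobbin is inside the hollow with the post showing in its bore, no force. Release and rise.

Call:
move_arm(increments=[[[0.8,0,0,0,0,0,0],[0.8,0,0,0,0,0,0],[0.8,0,0,0,0,0,0],[0.8,0,0,0,0,0,0],[0.8,0,0,-0.2,0,0,0],[0.8,0,0,-0.5,0,0,0],[0.8,0,0,-0.9,0,0,0],[0.8,0,0,-0.9,0,0,0]]])

```text
time: 15.1
tool_pos: [0.4497, -0.299, 0.3381]
ee_rot: [-3.13, 0.01, -3.011]
wrist_force: [1.2, -1.2, 1.9]
width: 0.075
```

```bash
python3 -c "
from snap import snap
snap('wrist','w15',(200,120,140,110),5.5)
snap('side','s15',(190,225,120,85),6)"
```

```text
15.1 [ 0.4497 -0.299   0.3381] [-3.1304  0.0104 -3.0106] 0.075 [ 1.2 -1.2  1.9] [-0.69  0.08  1.51  0.    1.54 -2.39]
15.15 [ 0.4493 -0.2987  0.3349] [-3.1334  0.0076 -3.0106] 0.0751 [-0.5 -0.  -0.5] [-0.69  0.08  1.51  0.    1.53 -2.39]
```

View pics/w15.png

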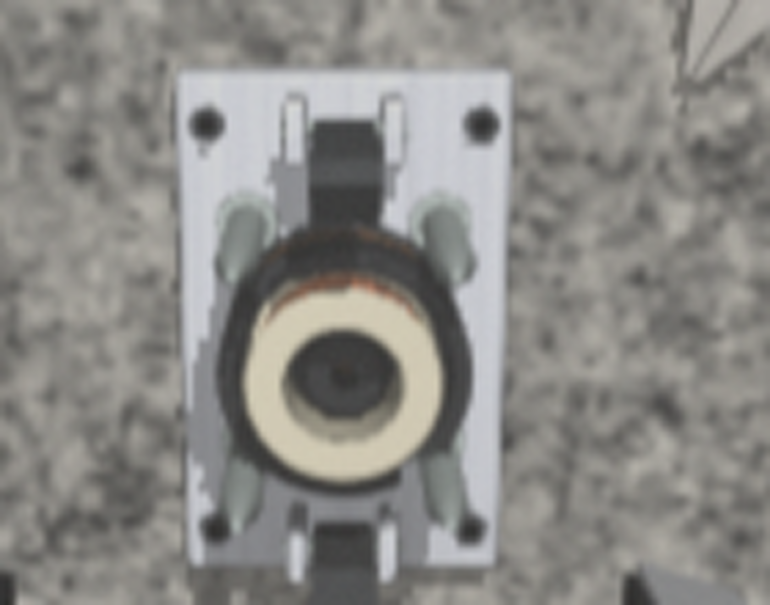

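View pics/s15.png

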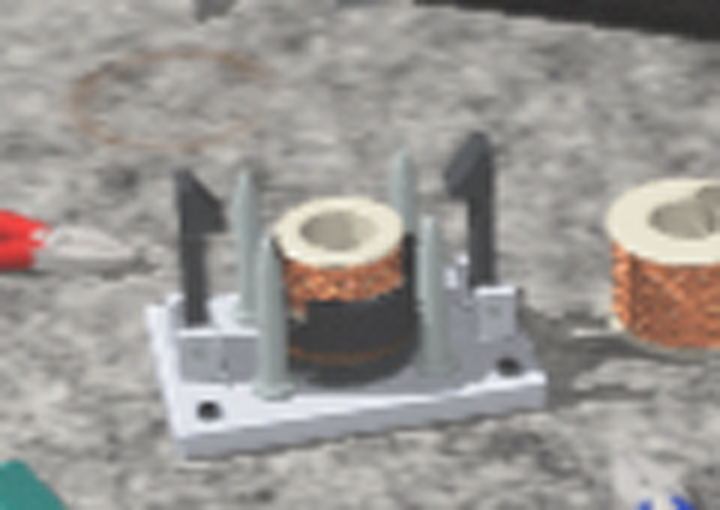

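Call:
move_arm(increments=[[[1,-0.07,0.4,0,0,0,0],[1,-0.07,0.8,0,0,0,0],[1,-0.075,0.96,0,0,0,0]]])

```text
time: 15.45
tool_pos: [0.4423, -0.1987, 0.3269]
ee_rot: [3.137, -0.003, -3.009]
wrist_force: [0.1, 0.0, -1.1]
width: 0.0916
```

Call:
move_arm(increments=[[[1,-0.07,0.4,0,0,0,0],[1,-0.07,0.8,0,0,0,0],[1,-0.075,0.96,0,0,0,0]]])

```text
time: 15.7
tool_pos: [0.4369, -0.1022, 0.327]
ee_rot: [3.137, -0.003, -3.008]
wrist_force: [0.5, 0.5, -0.5]
width: 0.0939
```

Call:
move_arm(increments=[[[1,-0.07,0.4,0,0,0,0],[1,-0.07,0.8,0,0,0,0],[1,-0.075,0.96,0,0,0,0]]])

```text
time: 15.95
tool_pos: [0.4317, -0.0062, 0.3272]
ee_rot: [3.138, -0.003, -3.008]
wrist_force: [-0.4, 0.2, -0.7]
width: 0.0941
```

Call:
move_arm(increments=[[[1,-0.07,0.4,0.2,0,0,0],[1,-0.07,0.8,0.4,0,0,0],[1,-0.075,0.96,0.4,0,0,0],[1,-0.075,0.96,0.4,0,0,0],[1,-0.075,0.96,0.4,0,0,0],[1,-0.075,0.96,0.4,0,0,0]]])

```text
time: 16.45
tool_pos: [0.4279, 0.0862, 0.2886]
ee_rot: [-3.141, -0.001, -3.011]
wrist_force: [0.2, 0.4, 0.3]
width: 0.0942
```

```bash
python3 -c "
from snap import snap
snap('wrist','w16')"
```

```text
16.45 [0.4279 0.0862 0.2886] [-3.1410e+00 -1.1000e-03 -3.0106e+00] 0.0942 [0.2 0.4 0.3] [ 0.07 -0.12  1.8  -0.    1.45 -1.63]
```

View pics/w16.png

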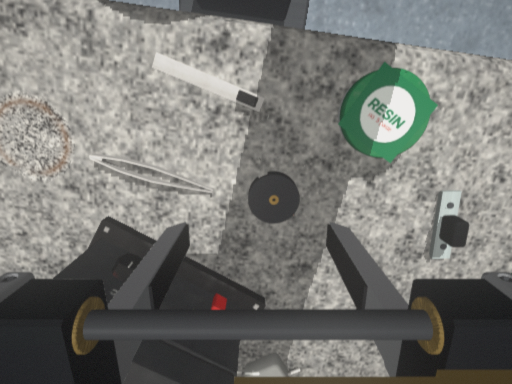

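```bash
python3 - <<'E'
from h import *
q=load("w16");y=q['rot'][2];T=q['tool'];P=cloud(q)
p=pt(q,273.5,200,.016);print(p,tframe(y,p[:2]-T[:2]))
for u,v in [(108,222),(200,262),(262,300),(212,190),(95,157),(220,302)]:
    w=pt(q,u,v);print((u,v),w.round(3),tframe(y,w[:2]-T[:2]).round(3))
cv2.imwrite("pics/w16b.png",cv2.resize(q['p'][160:240,235:315],None,fx=7,fy=7,interpolation=cv2.INTER_CUBIC)[:,:,::-1])
E
```

```text
[0.42588201 0.10074171 0.016     ] [0.00012001 0.01471363]
(108, 222) [ 0.47  -0.054  0.011] [-0.024 -0.145]
(200, 262) [0.509 0.036 0.001] [-0.074 -0.061]
(262, 300) [0.542 0.106 0.007] [-0.116  0.005]
(212, 190) [0.427 0.042 0.005] [ 0.007 -0.044]
(95, 157) [ 0.409 -0.067  0.008] [ 0.039 -0.149]
(220, 302) [0.533 0.063 0.03 ] [-0.101 -0.037]
```

View pics/w16b.png

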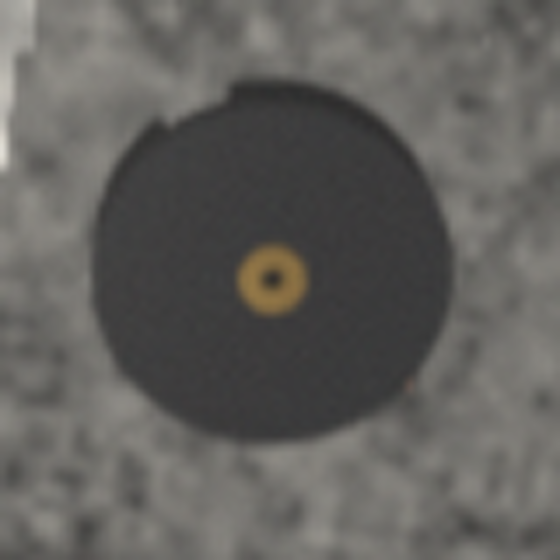

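Call:
move_arm(increments=[[[0.68,0,0.148,0,0,0,0],[0.68,0,0.148,0.2,0,0,0],[0.68,0,0.148,0.45,0,0,0],[0.68,0,0.148,0.6,0,0,0],[0.68,0,0.148,0.6,0,0,0]]])

```text
time: 16.92
tool_pos: [0.4249, 0.0999, 0.2261]
ee_rot: [-3.142, -0.007, -3.013]
wrist_force: [-0.2, 0.7, -0.2]
width: 0.0656
```

```bash
python3 -c "
from snap import snap
snap('wrist','w17')"
```

```text
16.9167 [0.4249 0.0999 0.2261] [-3.1415 -0.0065 -3.013 ] 0.0656 [-0.2  0.7 -0.2] [ 0.1  -0.05  1.88 -0.    1.32 -1.6 ]
```

View pics/w17.png

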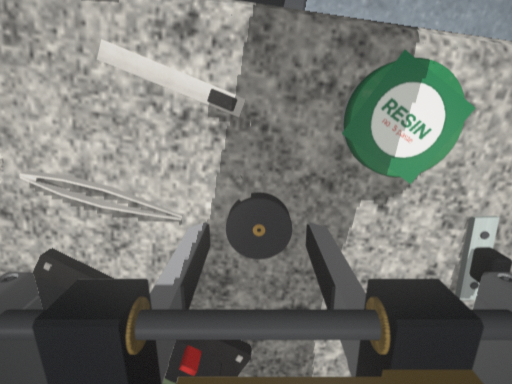

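```bash
python3 - <<'E'
from bench import robot
from h import *
o=robot.get_obs();print(o['tool_pos'],o['ee_rot'])
q=load("w17");y=q['rot'][2];T=q['tool']
p=pt(q,258.6,230,.016);print(p,tframe(y,p[:2]-T[:2]))
E
```

```text
[0.42569174 0.100079   0.22789424] [-3.14147951 -0.00350302 -3.01292718]
[0.42579548 0.10081362 0.016     ] [-0.00097311  0.00079543]
```

Call:
move_arm(increments=[[[0.65,0,0.005,0.15,0,0,0],[0.65,0,0.005,0.265,0,0,0],[0.65,0,0.005,0.265,0,0,0],[0,0,0.005,0.265,0,0,0],[0,0,0.005,0.265,0,0,0],[0,0,0.005,0.265,0,0,0],[0,0,0.005,0.265,0,0,0],[0,0,0.005,0.265,0,0,0]]])

```text
time: 17.63
tool_pos: [0.4267, 0.1017, 0.2043]
ee_rot: [-3.141, 0.003, -3.011]
wrist_force: [0.1, -0.8, 5.0]
width: 0.0472
```

Call:
move_arm(increments=[[[0,0,0,0,0,0,0],[0,0,0,0,0,0,0],[0,0,0,-0.2,0,0,0],[0,0,0,-0.5,0,0,0],[0,0,0,-0.8,0,0,0],[0,0,0,-1,0,0,0],[0,0,0,-1,0,0,0],[0,0,0,-1,0,0,0]]])

```text
time: 18.3
tool_pos: [0.4261, 0.1019, 0.3033]
ee_rot: [3.141, 0.002, -3.01]
wrist_force: [0.7, -0.2, -1.2]
width: 0.0468
```

```bash
python3 -c "
from snap import snap
snap('wrist','w18')"
```

```text
18.3 [0.4261 0.1019 0.3033] [ 3.1413e+00  2.2000e-03 -3.0105e+00] 0.0468 [ 0.7 -0.2 -1.2] [ 0.11 -0.12  1.78  0.    1.48 -1.6 ]
```

View pics/w18.png

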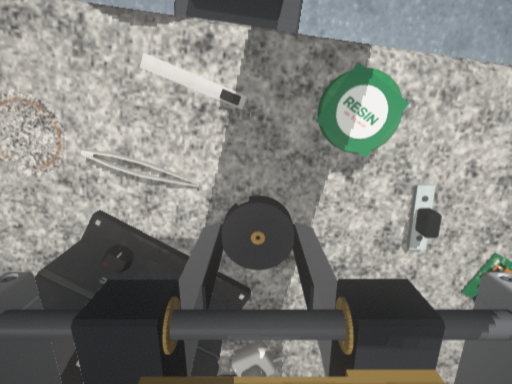

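Call:
move_arm(increments=[[[0,0.02,-0.3,0,0,0,0],[0,0.05,-0.65,0,0,0,0],[0,0.075,-0.996,0,0,0,0],[0,0.075,-0.996,0,0,0,0]]])

```text
time: 18.68
tool_pos: [0.431, -0.002, 0.2999]
ee_rot: [-3.14, -0.005, -3.016]
wrist_force: [0.8, -0.0, -0.8]
width: 0.0468
```

Call:
move_arm(increments=[[[0,0.02,-0.3,0,0,0,0],[0,0.05,-0.65,0,0,0,0],[0,0.075,-0.996,0,0,0,0]]])

```text
time: 18.93
tool_pos: [0.4364, -0.098, 0.3001]
ee_rot: [3.139, -0.004, -3.009]
wrist_force: [0.0, 0.2, -0.8]
width: 0.0469
```

Call:
move_arm(increments=[[[0,0.02,-0.3,0,0,0,0],[0,0.05,-0.65,0,0,0,0],[0,0.075,-0.996,0,0,0,0]]])

```text
time: 19.18
tool_pos: [0.442, -0.1981, 0.3]
ee_rot: [3.138, -0.003, -3.01]
wrist_force: [0.1, 0.4, -0.5]
width: 0.0468
```

Call:
move_arm(increments=[[[0,0.02,-0.3,0,0,0,0],[0,0.05,-0.65,0,0,0,0],[0,0.075,-0.996,0,0,0,0],[0,0.075,-0.996,0.15,0,0,0],[0,0.075,-0.996,0.25,0,0,0],[0,0.075,-0.996,0.25,0,0,0],[0,0.075,-0.996,0.25,0,0,0],[0,0.075,-0.996,0.25,0,0,0]]])

```text
time: 19.85
tool_pos: [0.4483, -0.2959, 0.277]
ee_rot: [3.14, -0.001, -3.009]
wrist_force: [0.3, 0.6, -0.2]
width: 0.0471
```

```bash
python3 -c "
from snap import snap
snap('wrist','w19',(180,150,160,120),5)"
```

```text
19.85 [ 0.4483 -0.2959  0.277 ] [ 3.1402e+00 -8.0000e-04 -3.0092e+00] 0.0471 [ 0.3  0.6 -0.2] [-0.69  0.12  1.59  0.    1.43 -2.39]
```

View pics/w19.png

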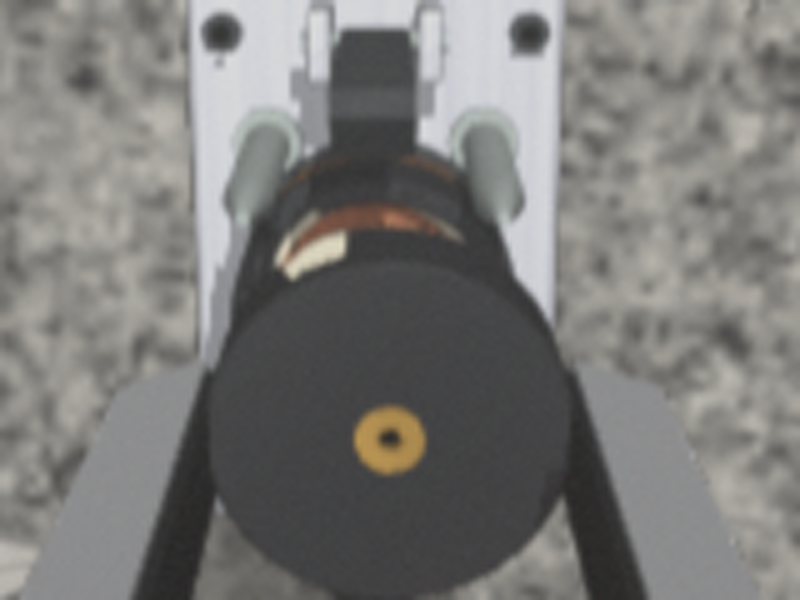

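```bash
python3 - <<'E'
from h import *
def go(n,holes,pins,obj,dz):
    q=load(n);y=q['rot'][2];T=q['tool']
    t=lambda u,v,h:tframe(y,pt(q,180+u/5,150+v/5,h)[:2]-T[:2])
    H=np.array([t(*p,.01) for p in holes]);P=np.array([t(*p,.058) for p in pins])
    print(n,'fix holes',H.mean(0)-[.0424,0],'slope',H[1,0]-H[0,0],'pins',P.mean(0)-[.0226,0],'obj',t(*obj,T[2]+dz))
go('w19',[(222,33),(530,33)],[(236,225),(515,219)],(390,440),-.187)
go('w13',[(219,57),(558,57)],[(238,277),(547,270)],(389,440),-.1916)
go('w14',[(209,75),(570,75)],[(228,312),(560,310)],(389,440),-.1916)
E
```

```text
w19 fix holes [-0.00085401 -0.0015807 ] slope -4.360956743294786e-05 pins [-0.00064798 -0.00142158] obj [0.00260517 0.00059979]
w13 fix holes [-0.00088676  0.00031534] slope -3.703208038161737e-05 pins [-0.00062309  0.0007592 ] obj [0.0002903  0.00030499]
w14 fix holes [-0.00092621  0.00035563] slope -3.1770961718753654e-05 pins [-0.00033243  0.0008211 ] obj [0.00022437 0.00022942]
```

Call:
move_arm(increments=[[[0,-0.033,-0.021,0,0,0,0],[0,-0.033,-0.021,0,0,0,0],[0,-0.033,-0.021,0.06,0,0,0],[0,-0.033,-0.021,0.12,0,0,0],[0,-0.033,-0.021,0.18,0,0,0],[0,-0.033,-0.021,0.24,0,0,0],[0,-0.033,-0.021,0.24,0,0,0],[0,-0.033,-0.021,0.24,0,0,0]]])

```text
time: 20.57
tool_pos: [0.4515, -0.2986, 0.2527]
ee_rot: [3.14, -0.001, -3.011]
wrist_force: [-0.8, 0.6, -0.5]
width: 0.0468
```

```bash
python3 -c "
from snap import snap
snap('wrist','w20',(180,150,160,120),5)
snap('side','s20',(190,205,120,95),6)"
```

```text
20.5667 [ 0.4515 -0.2986  0.2527] [ 3.1401e+00 -1.3000e-03 -3.0107e+00] 0.0468 [-0.8  0.6 -0.5] [-0.69  0.15  1.61  0.    1.38 -2.39]
20.6167 [ 0.4517 -0.2988  0.2533] [ 3.1410e+00 -4.0000e-04 -3.0108e+00] 0.0468 [ 0.1  0.8 -1.1] [-0.69  0.15  1.61  0.    1.38 -2.39]
```

View pics/w20.png

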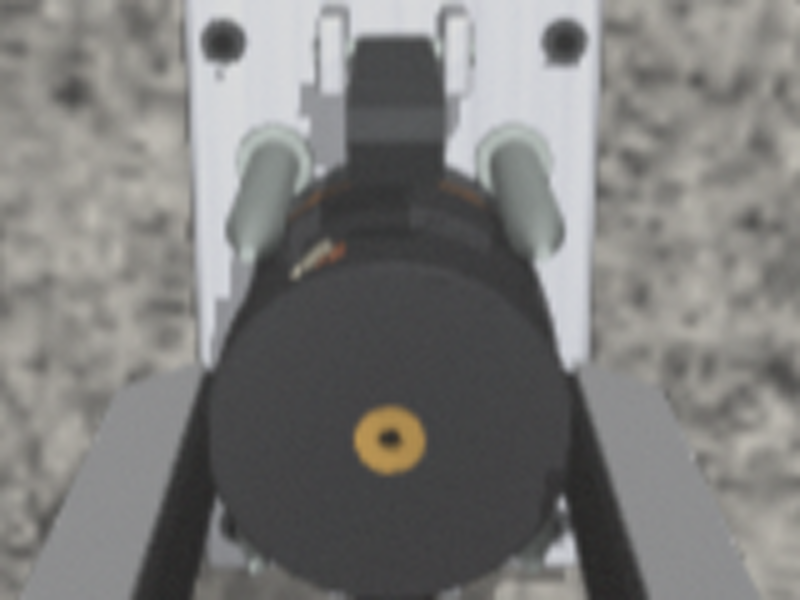

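View pics/s20.png

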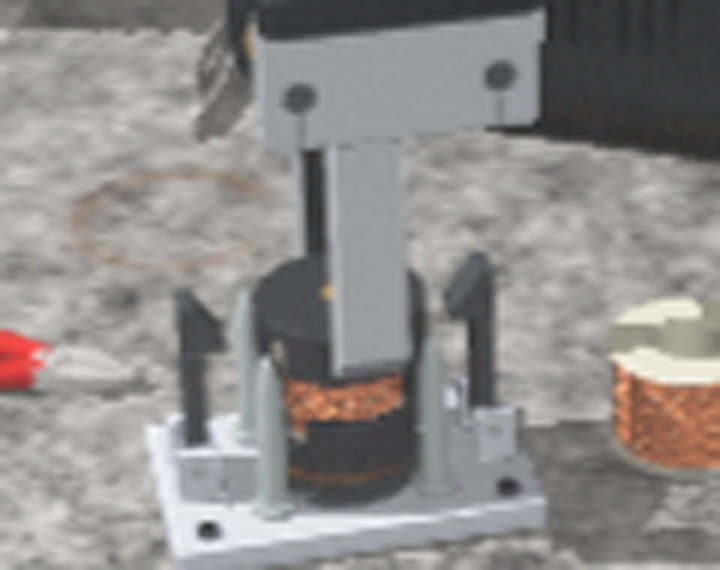

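Call:
move_arm(increments=[[[0,0,0,0.04,0,0,0],[0,0,0,0.08,0,0,0],[0,0,0,0.12,0,0,0],[0,0,0,0.14,0,0,0],[0,0,0,0.14,0,0,0],[0,0,0,0.14,0,0,0],[0,0,0,0.14,0,0,0]]])

```text
time: 21.25
tool_pos: [0.4518, -0.2987, 0.2401]
ee_rot: [3.142, -0.0, -3.011]
wrist_force: [-0.2, 0.1, 3.0]
width: 0.0469
```

```bash
python3 -c "
from snap import snap
snap('wrist','w21',(180,150,160,120),5)
snap('side','s21',(190,205,120,95),6)"
```

```text
21.25 [ 0.4518 -0.2987  0.2401] [ 3.1415 -0.     -3.0107] 0.0469 [-0.2  0.1  3. ] [-0.69  0.16  1.62  0.    1.36 -2.39]
21.3 [ 0.4517 -0.2987  0.24  ] [ 3.1415  0.     -3.0107] 0.0468 [-1.4  0.5  1.9] [-0.69  0.16  1.62  0.    1.36 -2.39]
```

View pics/s21.png

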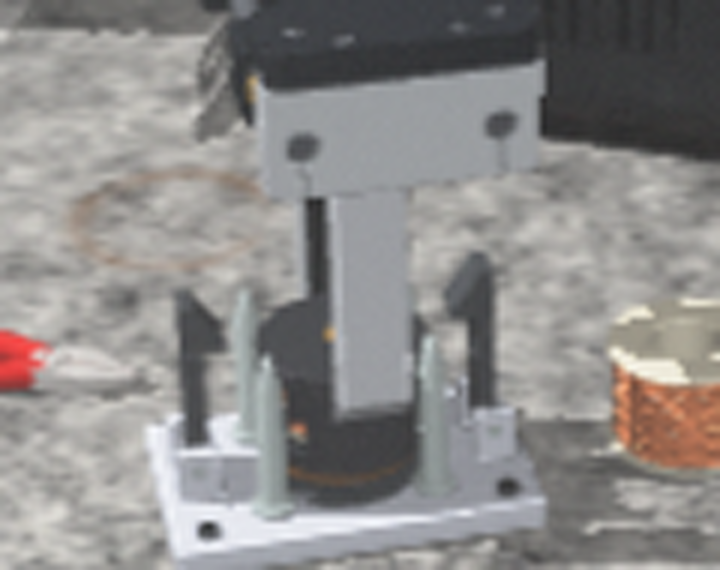

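View pics/w21.png

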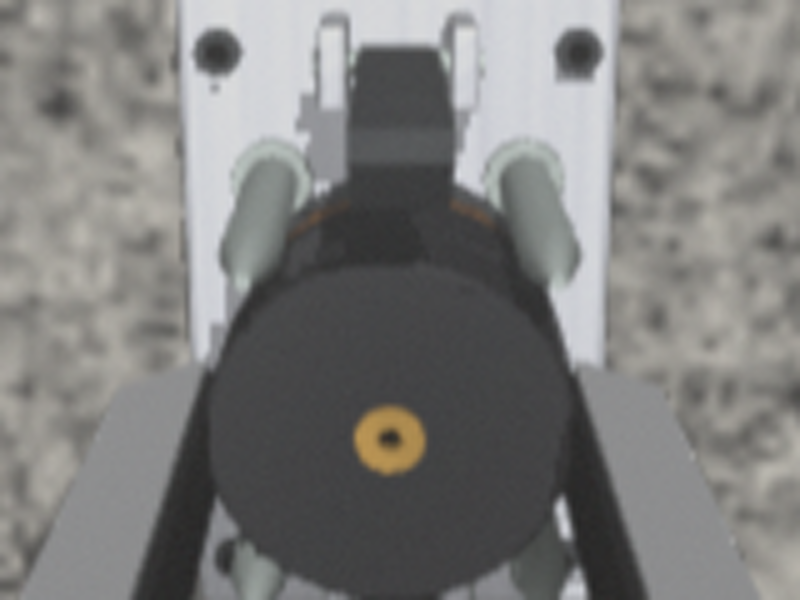

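Call:
move_arm(increments=[[[0.8,0,0,0,0,0,0],[0.8,0,0,0,0,0,0],[0.8,0,0,0,0,0,0],[0.8,0,0,0,0,0,0],[0.8,0,0,-0.2,0,0,0],[0.8,0,0,-0.5,0,0,0],[0.8,0,0,-0.9,0,0,0],[0.8,0,0,-0.9,0,0,0]]])

```text
time: 22.02
tool_pos: [0.4531, -0.2998, 0.3383]
ee_rot: [-3.131, 0.01, -3.011]
wrist_force: [1.4, -0.5, 1.7]
width: 0.0754
```

```bash
python3 -c "
from snap import snap
snap('side','s22',(190,225,120,85),6)
snap('wrist','w22',(200,120,140,110),5.5)"
```

```text
22.0167 [ 0.4531 -0.2998  0.3383] [-3.1306  0.0103 -3.0106] 0.0754 [ 1.4 -0.5  1.7] [-0.69  0.09  1.5   0.    1.54 -2.39]
22.0667 [ 0.4527 -0.2995  0.3351] [-3.1336  0.0076 -3.0106] 0.0754 [-0.3 -0.1 -0.3] [-0.69  0.09  1.5   0.    1.53 -2.39]
```

View pics/s22.png

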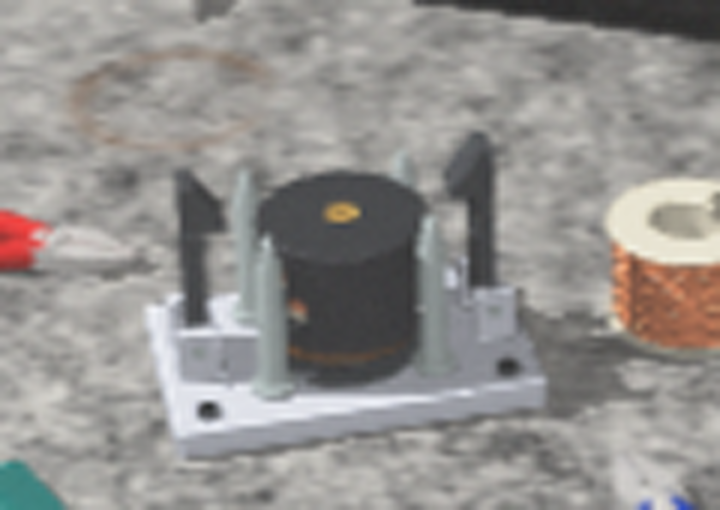

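View pics/w22.png

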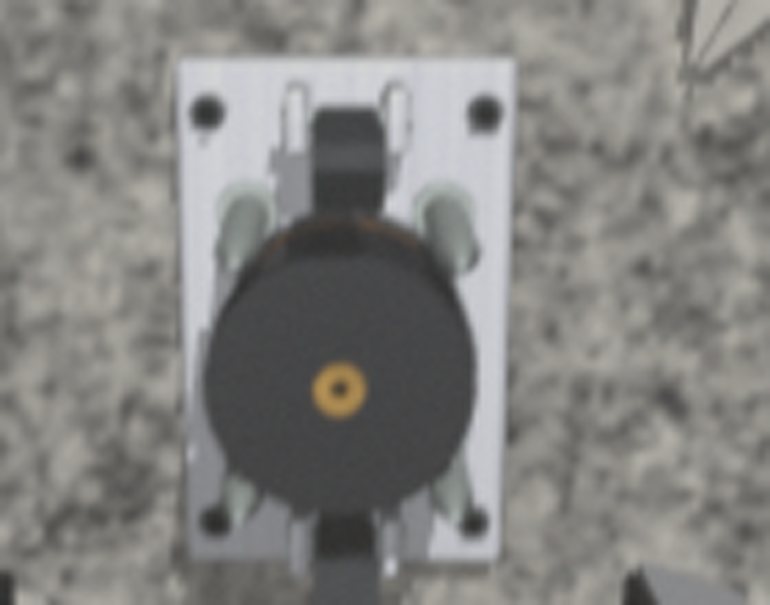

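Call:
move_arm(increments=[[[1,-0.09,0.4,0,0,0,0],[1,-0.09,0.8,0,0,0,0],[1,-0.094,0.954,0,0,0,0]]])

```text
time: 22.37
tool_pos: [0.4477, -0.1998, 0.3273]
ee_rot: [3.137, -0.003, -3.009]
wrist_force: [0.2, 0.0, -0.9]
width: 0.0915
```

Call:
move_arm(increments=[[[1,-0.09,0.4,0,0,0,0],[1,-0.09,0.8,0,0,0,0],[1,-0.094,0.954,0,0,0,0]]])

```text
time: 22.62
tool_pos: [0.4445, -0.1038, 0.3278]
ee_rot: [3.138, -0.003, -3.008]
wrist_force: [0.9, -0.6, -0.6]
width: 0.094
```

Call:
move_arm(increments=[[[1,-0.09,0.4,0,0,0,0],[1,-0.09,0.8,0,0,0,0],[1,-0.094,0.954,0,0,0,0]]])

```text
time: 22.87
tool_pos: [0.4414, -0.0081, 0.328]
ee_rot: [3.139, -0.003, -3.008]
wrist_force: [0.4, -0.7, 0.4]
width: 0.094
```

Call:
move_arm(increments=[[[1,-0.09,0.4,0,0,0,0],[1,-0.09,0.8,0,0,0,0],[1,-0.094,0.954,0,0,0,0]]])

```text
time: 23.12
tool_pos: [0.4382, 0.0877, 0.3281]
ee_rot: [3.14, -0.003, -3.007]
wrist_force: [0.2, -1.0, 0.8]
width: 0.094
```

Call:
move_arm(increments=[[[1,-0.09,0.4,0,0,0,0],[1,-0.09,0.8,0,0,0,0],[1,-0.094,0.954,0,0,0,0]]])

```text
time: 23.37
tool_pos: [0.4352, 0.1836, 0.328]
ee_rot: [3.14, -0.003, -3.007]
wrist_force: [0.3, -0.5, -1.5]
width: 0.0938
```

Call:
move_arm(increments=[[[1,-0.09,0.4,0.2,0,0,0],[1,-0.09,0.8,0.3,0,0,0],[1,-0.094,0.954,0.3,0,0,0],[1,-0.094,0.954,0.3,0,0,0],[1,-0.094,0.954,0.3,0,0,0],[1,-0.094,0.954,0.3,0,0,0]]])

```text
time: 23.87
tool_pos: [0.433, 0.2754, 0.299]
ee_rot: [-3.14, -0.001, -3.011]
wrist_force: [0.9, -0.7, -0.6]
width: 0.0939
```

```bash
python3 -c "
from snap import snap
snap('wrist','w23',(180,120,160,120),5)"
```

```text
23.8667 [0.433  0.2754 0.299 ] [-3.1403e+00 -1.0000e-03 -3.0109e+00] 0.0939 [ 0.9 -0.7 -0.6] [ 0.46  0.05  1.62 -0.    1.47 -1.25]
```

View pics/w23.png

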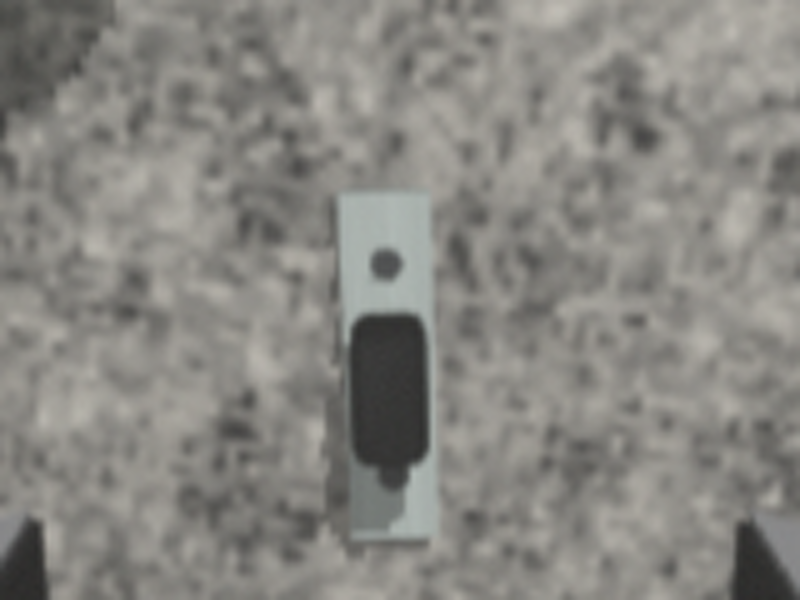

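```bash
python3 - <<'E'
from h import *
q=load("w23");y=q['rot'][2];T=q['tool']
t=lambda u,v,h:tframe(y,pt(q,180+u/5,120+v/5,h)[:2]-T[:2])
C=[t(337,192,.006),t(432,190,.006),t(350,540,.006),t(438,540,.006)]
print(np.array(C).round(4).tolist(),np.mean(C,0)); 
a=(C[0]+C[1])/2;b=(C[2]+C[3])/2;print('tool angle',(a-b),np.arctan2((a-b)[1],(a-b)[0]))
print('block top',t(388,385,.028),t(392,318,.028),t(386,465,.028))
h=t(386,264,.006);print('hole',h, 'hole2',t(394,475,.006))
E
```

```text
[[0.0355, -0.0101], [0.0359, 0.0082], [-0.0371, -0.0081], [-0.0371, 0.0101]] [-7.08444206e-04  2.11589547e-05]
tool angle [ 0.07276546 -0.00187798] -0.02580299908643266
block top [ 0.00352305 -0.00023772] [0.01627684 0.00049476] [-0.01218238 -0.00062018]
hole [ 0.021312   -0.00064035] hole2 [-0.02271745  0.00095081]
```

Call:
move_arm(increments=[[[0.6,-0.006,0,0.2,0,0,-0.0165],[0.4,-0.006,0,0.5,0,0,-0.0165],[0.4,-0.006,0,0.8,0,0,-0.0165],[0.4,-0.006,0,0.91,0,0,-0.0165],[0.4,-0.006,0,0.91,0,0,-0.0165],[0.4,-0.006,0,0.91,0,0,-0.0165],[0.4,-0.006,0,0.91,0,0,-0.0165]]])

```text
time: 24.5
tool_pos: [0.4346, 0.2761, 0.2108]
ee_rot: [3.141, 0.004, -2.986]
wrist_force: [0.3, 0.4, 0.5]
width: 0.0503
```

```bash
python3 -c "
from snap import snap
snap('wrist','w24',(180,150,160,120),5)"
```

```text
24.5 [0.4346 0.2761 0.2108] [ 3.1405  0.0036 -2.9856] 0.0503 [0.3 0.4 0.5] [ 0.46  0.13  1.72 -0.    1.29 -1.27]
```

View pics/w24.png

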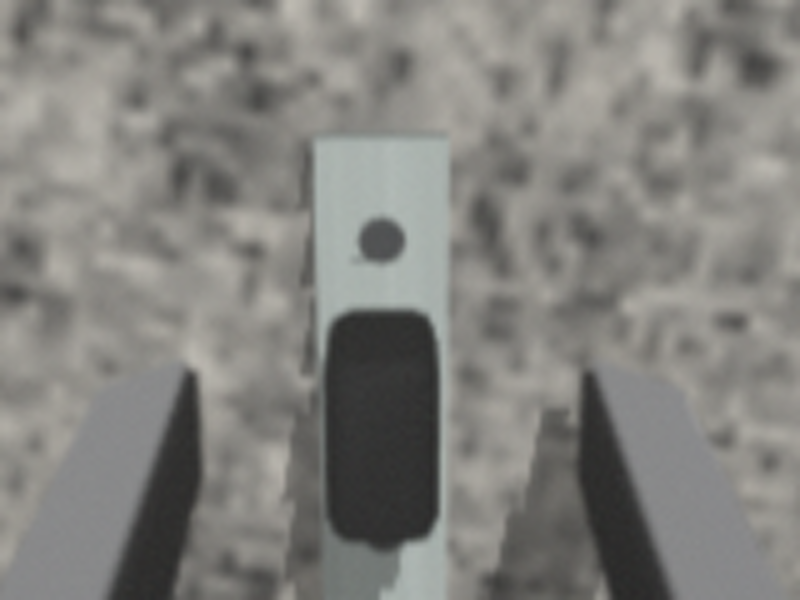

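```bash
python3 - <<'E'
from bench import robot
from h import *
q=load("w24");y=q['rot'][2];T=q['tool']
t=lambda u,v,h:tframe(y,pt(q,180+u/5,150+v/5,h)[:2]-T[:2])
print(t(381.5,240,.006),t(381,135,.006),robot.get_obs()['tool_pos'])
E
```

```text
[ 0.02292867 -0.00056692] [ 0.03757693 -0.00060653] [0.43459629 0.27632056 0.21106975]
```

Call:
move_arm(increments=[[[0.4,0.012,-0.005,0.02,0,0,0],[0.4,0.012,-0.005,0.02,0,0,0],[0,0.012,-0.005,0.02,0,0,0],[0,0.012,-0.005,0.02,0,0,0],[0,0.012,-0.005,0.02,0,0,0],[0,0.012,-0.005,0.02,0,0,0],[0,0.012,-0.005,0.02,0,0,0],[0,0.012,-0.005,0.02,0,0,0]]])

```text
time: 25.22
tool_pos: [0.4325, 0.2755, 0.2068]
ee_rot: [3.142, 0.0, -2.985]
wrist_force: [-0.3, -0.4, 0.8]
width: 0.0137
```

Call:
move_arm(increments=[[[0,0,0,0,0,0,0],[0,0,0,0,0,0,0],[0,0,0,-0.2,0,0,0],[0,0,0,-0.5,0,0,0],[0,0,0,-0.8,0,0,0],[0,0,0,-1,0,0,0],[0,0,0,-1,0,0,0],[0,0,0,-1,0,0,0]]])

```text
time: 25.88
tool_pos: [0.4326, 0.2756, 0.3072]
ee_rot: [3.141, 0.002, -2.985]
wrist_force: [-0.4, 0.2, -1.1]
width: 0.0138
```

```bash
python3 -c "
from snap import snap
snap('wrist','w25',(180,150,160,120),5)"
```

```text
25.8833 [0.4326 0.2756 0.3072] [ 3.1408e+00  2.2000e-03 -2.9848e+00] 0.0138 [-0.4  0.2 -1.1] [ 0.46  0.04  1.61  0.    1.48 -1.27]
```

View pics/w25.png

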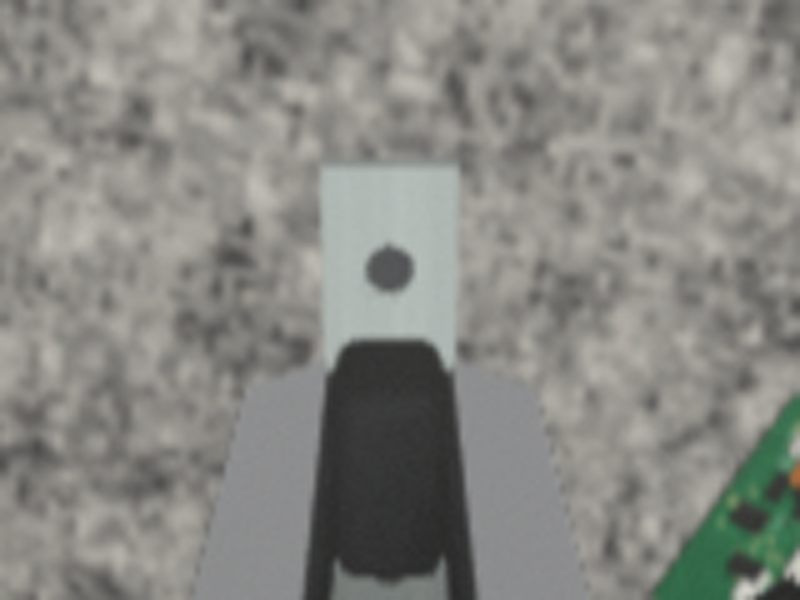

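Call:
move_arm(increments=[[[0,0.03,-0.3,0,0,0,0.0165],[0,0.07,-0.65,0,0,0,0.0165],[0,0.1,-0.95,0,0,0,0.0165],[0,0.1,-0.95,0,0,0,0.0165]]])

```text
time: 26.27
tool_pos: [0.4369, 0.1764, 0.3035]
ee_rot: [-3.138, -0.006, -3.015]
wrist_force: [0.3, 0.5, -1.7]
width: 0.0139
```

Call:
move_arm(increments=[[[0,0.03,-0.35,0,0,0,0],[0,0.07,-0.65,0,0,0,0],[0,0.103,-0.951,0,0,0,0]]])

```text
time: 26.52
tool_pos: [0.4389, 0.0839, 0.3041]
ee_rot: [3.141, -0.004, -3.009]
wrist_force: [0.8, -0.5, -0.8]
width: 0.0139
```

Call:
move_arm(increments=[[[0,0.03,-0.35,0,0,0,0],[0,0.07,-0.65,0,0,0,0],[0,0.103,-0.951,0,0,0,0]]])

```text
time: 26.77
tool_pos: [0.4411, -0.0121, 0.3042]
ee_rot: [3.14, -0.004, -3.01]
wrist_force: [0.7, -0.3, -1.0]
width: 0.0138
```

Call:
move_arm(increments=[[[0,0.03,-0.35,0,0,0,0],[0,0.07,-0.65,0,0,0,0],[0,0.103,-0.951,0,0,0,0]]])

```text
time: 27.02
tool_pos: [0.4435, -0.1077, 0.3042]
ee_rot: [3.139, -0.003, -3.011]
wrist_force: [0.9, 0.5, -1.4]
width: 0.0138
```

Call:
move_arm(increments=[[[0,0.03,-0.35,0,0,0,0],[0,0.07,-0.65,0,0,0,0],[0,0.103,-0.951,0,0,0,0]]])

```text
time: 27.27
tool_pos: [0.4458, -0.2034, 0.304]
ee_rot: [3.138, -0.003, -3.011]
wrist_force: [-0.1, 0.5, -0.5]
width: 0.0139
```

Call:
move_arm(increments=[[[0,0.03,-0.35,0,0,0,0],[0,0.07,-0.65,0,0,0,0],[0,0.103,-0.951,0,0,0,0],[0,0.103,-0.951,0.1,0,0,0],[0,0.103,-0.951,0.1,0,0,0],[0,0.103,-0.951,0.1,0,0,0],[0,0.103,-0.951,0.1,0,0,0],[0,0.103,-0.951,0.1,0,0,0]]])

```text
time: 27.93
tool_pos: [0.4487, -0.2968, 0.2964]
ee_rot: [3.141, -0.0, -3.009]
wrist_force: [0.5, -0.1, -0.7]
width: 0.0141
```

```bash
python3 -c "
from snap import snap
snap('wrist','w26',(180,150,160,120),5)"
python3 - <<'E'
from h import *
q=load("w25");y=q['rot'][2];T=q['tool']
t=lambda u,v,h:tframe(y,pt(q,180+u/5,150+v/5,h)[:2]-T[:2])
print('bar hole',t(390,268,T[2]-.2008),'end',t(390,162,T[2]-.2008))
E
```

```text
27.9333 [ 0.4487 -0.2968  0.2964] [ 3.1407e+00 -2.0000e-04 -3.0090e+00] 0.0141 [ 0.5 -0.1 -0.7] [-0.69  0.11  1.57  0.    1.47 -2.39]
bar hole [0.02056465 0.00049849] end [0.03519972 0.00049971]
```

View pics/w26.png

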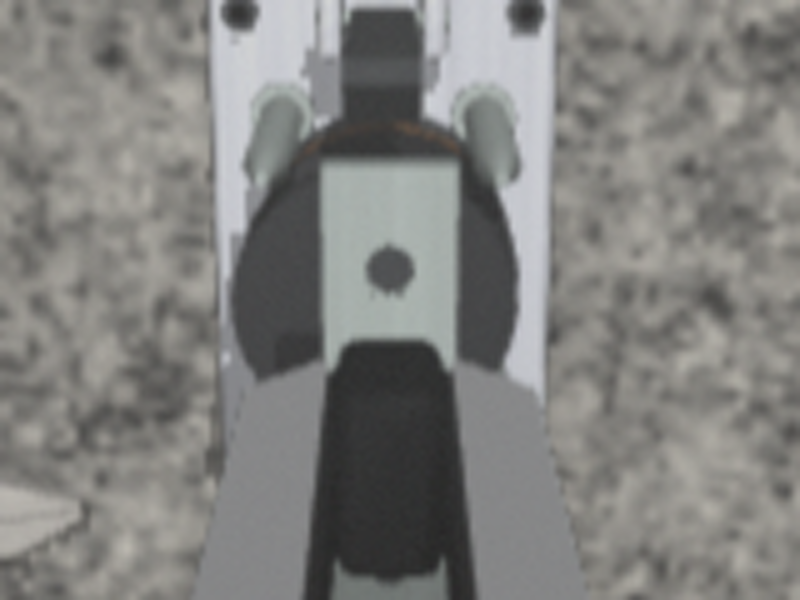

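```bash
python3 - <<'E'
from h import *
q=load("w26");y=q['rot'][2];T=q['tool']
t=lambda u,v,h:tframe(y,pt(q,180+u/5,150+v/5,h)[:2]-T[:2])
H=np.array([t(240,13,.01),t(526,13,.01)]);P=np.array([t(259,190,.058),t(510,184,.058)])
print(H.mean(0)-[.0424,0],H[1]-H[0],P.mean(0)-[.0226,0],'bar',t(390,268,T[2]-.2008)-[.022,0],t(390,162,T[2]-.2008)-[.036,0])
E
```

```text
[-0.00051505 -0.00054574] [-3.98475007e-05  5.33628004e-02] [-0.00091437 -0.00024816] bar [-0.00096464  0.0005398 ] [-0.00033481  0.00054147]
```

Call:
move_arm(increments=[[[0,0,-0.01,0,0,0,0],[0,0,-0.01,0.06,0,0,0],[0,0,-0.01,0.12,0,0,0],[0,0,-0.01,0.18,0,0,0],[0,0,-0.01,0.22,0,0,0],[0,0,-0.01,0.22,0,0,0],[0,0,-0.01,0.22,0,0,0]]])

```text
time: 28.57
tool_pos: [0.4484, -0.299, 0.2739]
ee_rot: [3.141, -0.001, -3.011]
wrist_force: [-0.1, 0.8, -1.0]
width: 0.0137
```

```bash
python3 -c "
from snap import snap
snap('side','s27',(190,205,120,95),6)
snap('scene','c27',(310,180,110,90),6)"
```

```text
28.5667 [ 0.4484 -0.299   0.2739] [ 3.1405e+00 -9.0000e-04 -3.0107e+00] 0.0137 [-0.1  0.8 -1. ] [-0.69  0.13  1.59  0.    1.43 -2.39]
28.6167 [ 0.4485 -0.2991  0.2744] [ 3.1412e+00 -2.0000e-04 -3.0108e+00] 0.014 [-0.7 -0.3 -0.5] [-0.69  0.13  1.59  0.    1.43 -2.39]
```

View pics/s27.png

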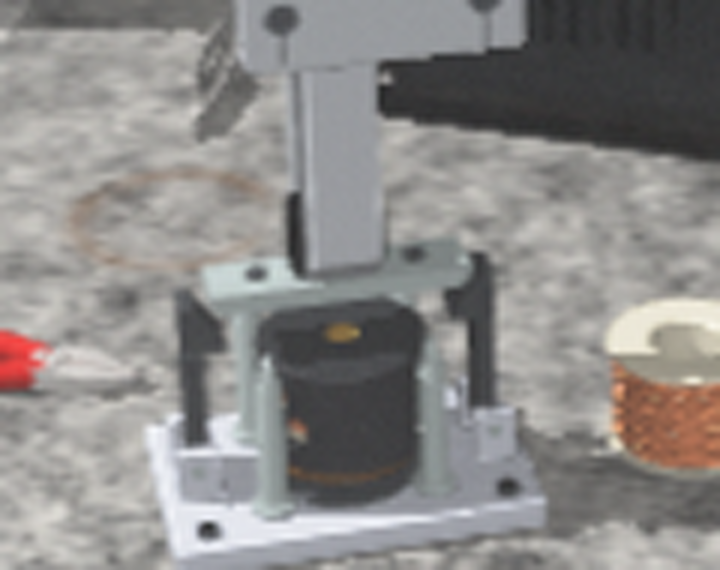

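View pics/c27.png

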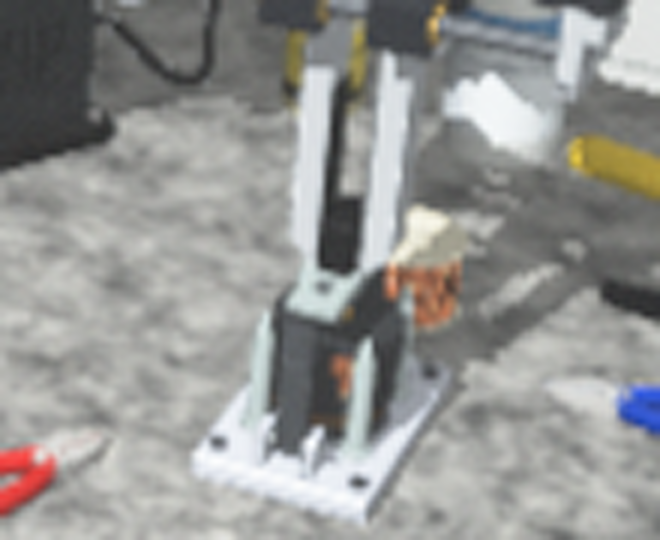

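Call:
move_arm(increments=[[[0,0,0,0.03,0,0,0],[0,0,0,0.06,0,0,0],[0,0,0,0.09,0,0,0],[0,0,0,0.12,0,0,0],[0,0,0,0.14,0,0,0],[0,0,0,0.14,0,0,0]]])

```text
time: 29.17
tool_pos: [0.4491, -0.2996, 0.2635]
ee_rot: [-3.138, 0.003, -3.011]
wrist_force: [-2.1, 0.6, 8.6]
width: 0.0138
```

Call:
move_arm(increments=[[[0,0,0,0.02,0,0,0],[0,0,0,0.04,0,0,0],[0,0,0,0.06,0,0,0],[0,0,0,0.07,0,0,0],[0,0,0,0.07,0,0,0],[0,0,0,0.07,0,0,0]]])

```text
time: 29.67
tool_pos: [0.4491, -0.2996, 0.2546]
ee_rot: [-3.139, 0.002, -3.011]
wrist_force: [2.2, -2.1, 2.4]
width: 0.0136
```

```bash
python3 -c "
from snap import snap
snap('side','s28',(190,205,120,95),6)"
```

```text
29.6667 [ 0.4491 -0.2996  0.2546] [-3.1388e+00  2.3000e-03 -3.0108e+00] 0.0136 [ 2.2 -2.1  2.4] [-0.69  0.14  1.61 -0.    1.38 -2.39]
```

View pics/s28.png

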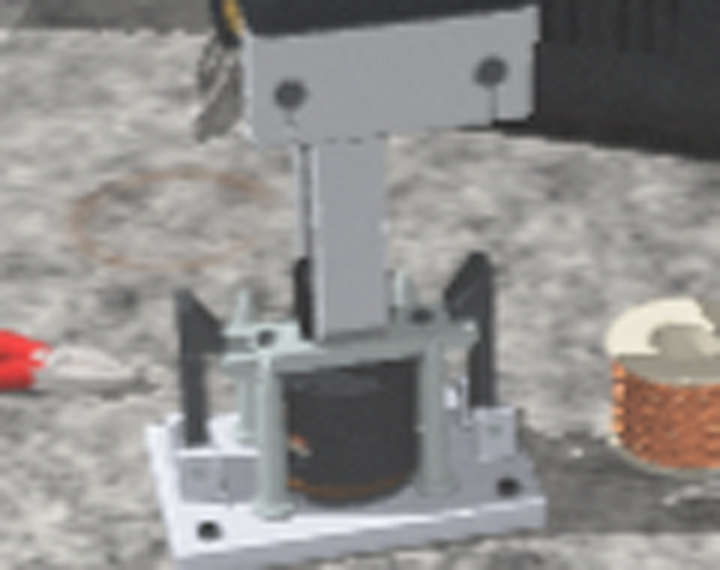

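Call:
move_arm(increments=[[[0,0,0,0.02,0,0,0],[0,0,0,0.03,0,0,0],[0,0,0,0.03,0,0,0],[0,0,0,0.03,0,0,0]]])

```text
time: 30.05
tool_pos: [0.449, -0.2995, 0.2518]
ee_rot: [-3.139, 0.002, -3.011]
wrist_force: [1.5, -2.3, 4.5]
width: 0.0139
```

```bash
python3 -c "
from snap import snap
snap('side','s29',(205,240,85,60),9)
snap('wrist','w29',(180,110,160,120),5)"
```

```text
30.05 [ 0.449  -0.2995  0.2518] [-3.1392e+00  2.1000e-03 -3.0107e+00] 0.0139 [ 1.5 -2.3  4.5] [-0.69  0.14  1.62 -0.    1.38 -2.39]
30.1 [ 0.449  -0.2995  0.2518] [-3.1391e+00  2.1000e-03 -3.0107e+00] 0.0139 [ 1.4 -2.3  5.5] [-0.69  0.14  1.62 -0.    1.38 -2.39]
```

View pics/s29.png

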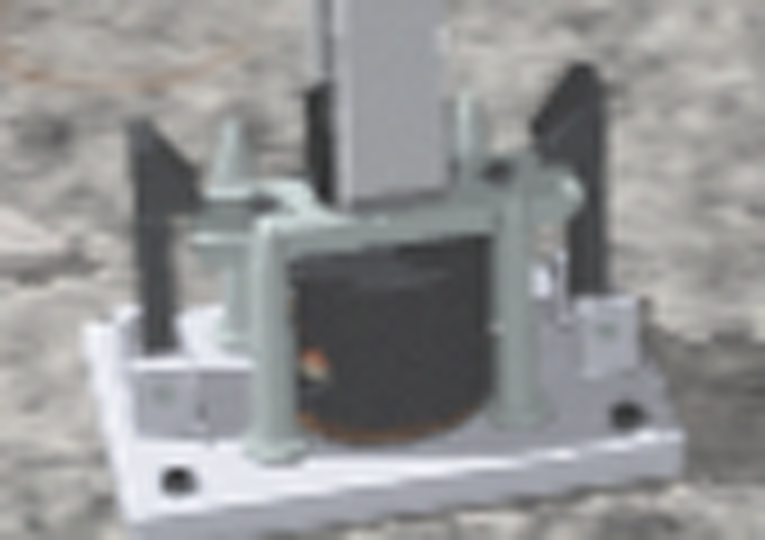

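View pics/w29.png

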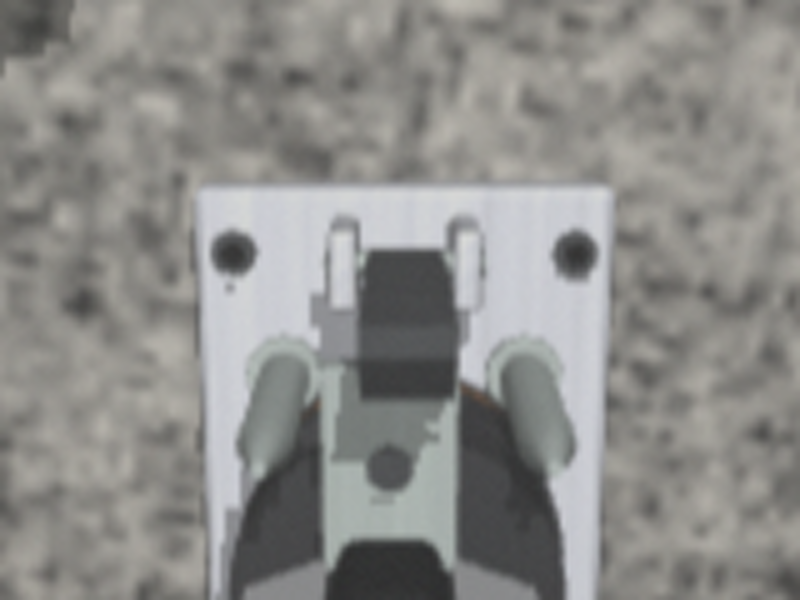

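Call:
move_arm(increments=[[[0,0,0,0,0,0,0],[0.6,0,0,0,0,0,0],[0.6,0,0,0,0,0,0],[0.6,0,0,0,0,0,0],[0.6,0,0,0,0,0,0],[0.6,0,0,-0.2,0,0,0],[0.6,0,0,-0.6,0,0,0],[0.6,0,0,-1,0,0,0]]])

```text
time: 30.82
tool_pos: [0.4478, -0.2985, 0.3481]
ee_rot: [3.135, -0.006, -3.011]
wrist_force: [1.3, -1.0, -0.0]
width: 0.055
```

Call:
move_arm(increments=[[[0.6,0,0,0,0,0,0],[0.6,0,0,0,0,0,0],[0.6,0,0,0,0,0,0],[0.6,0,0,0,0,0,0]]])

```text
time: 31.15
tool_pos: [0.4481, -0.2987, 0.348]
ee_rot: [3.138, -0.003, -3.011]
wrist_force: [0.1, -0.2, 0.3]
width: 0.0564
```

```bash
python3 -c "
from snap import snap
snap('side','s30',(205,235,85,65),9)
snap('wrist','w30',(200,120,140,110),5.5)
snap('scene','c30',(320,190,95,80),7)"
```

```text
31.15 [ 0.4481 -0.2987  0.348 ] [ 3.138  -0.0034 -3.0107] 0.0564 [ 0.1 -0.2  0.3] [-0.69  0.08  1.49 -0.    1.58 -2.39]
31.2 [ 0.4481 -0.2987  0.3479] [ 3.1378 -0.0035 -3.0107] 0.0562 [-0.2  0.3 -0.7] [-0.69  0.08  1.49  0.    1.58 -2.39]
31.25 [ 0.4482 -0.2988  0.3481] [ 3.138  -0.0033 -3.0107] 0.0564 [1.  0.5 0.3] [-0.69  0.08  1.49  0.    1.58 -2.39]
```

View pics/s30.png

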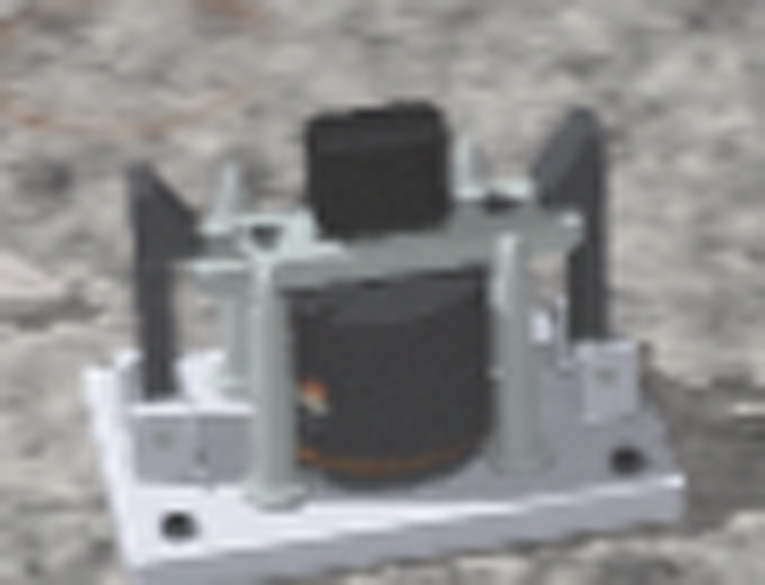

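View pics/w30.png

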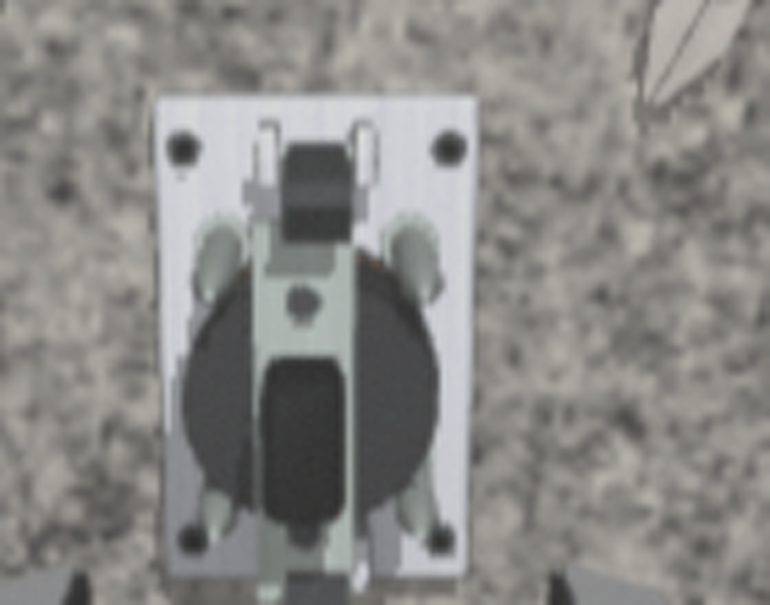

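View pics/c30.png

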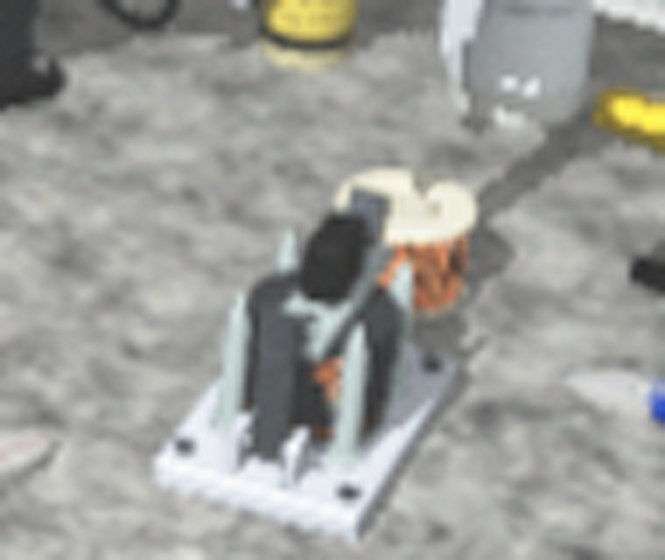

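```bash
python3 - <<'E'
from h import *
q=load("w30")
def at(cx,cy):
    u=200+cx/5.5;v=120+cy/5.5;w=[pt(q,u+a,v+b) for a in(-1,0,1) for b in (-1,0,1)];return np.median(w,0).round(4)
for n,c in dict(platetop=(265,320),platetop2=(345,320),platebot=(345,540),platebot2=(268,550),block=(303,400),block2=(303,480),coreL=(215,380),coreR=(400,380),baseL=(450,500)).items(): print(n,at(*c))
s=load("s30")
def sd(cx,cy):
    u=205+cx/9;v=235+cy/9;return pt(s,u,v).round(4)
print(sd(220,262),sd(560,228),sd(230,228),sd(505,190),sd(375,160))
y=q['rot'][2];T=q['tool']
t=lambda cx,cy,h:tframe(y,pt(q,200+cx/5.5,120+cy/5.5,h)[:2]-T[:2])
H=np.array([t(183,150,.01),t(449,150,.01),t(194,540,.01),t(440,540,.01)]);c=H.mean(0)
print('fix',c,'bar hole',t(303,303,.053)-[.022,0]-c)
E
```

```text
platetop [ 0.4327 -0.3088  0.0549]
platetop2 [ 0.4314 -0.2947  0.0544]
platebot [ 0.4739 -0.289   0.0539]
platebot2 [ 0.4768 -0.3029  0.0538]
block [ 0.4401 -0.301   0.0763]
block2 [ 0.454  -0.2992  0.0769]
coreL [ 0.4466 -0.3166  0.0487]
coreR [ 0.4424 -0.2827  0.0479]
baseL [ 0.4783 -0.2644  0.0099]
[ 0.4209 -0.3103  0.0521] [ 0.4835 -0.3064  0.0524] [ 0.423  -0.299   0.0524] [ 0.4745 -0.2941  0.054 ] [ 0.45   -0.3069  0.0695]
fix [-0.00120689  0.00136042] bar hole [-0.00148616 -0.00258823]
```

```bash
python3 -c "
from bench import robot
print(robot.close_job())"
```

```text
the job is handed in; nothing more can be done
None
```

The choke is assembled and clamped in the fixture: lower half, small bobbin, upper half, and the clamp bar held by both catches. I handed the job in at about 31 s of the 125 s.

**Last checks, made after the gripper released and rose clear:**
- **Catches:** the near catch's nose lies over the bar in the wrist picture. The far end of the bar shows under its nose in the side picture. The bar stayed down after release.
- **Heights:** the wrist camera's depth puts the bar's top at 0.054–0.055 m at both ends. That puts its underside at about 0.048 m, level. The upper half's top reads 0.048–0.049 m, so the stack is closed at its clamped height.
- **Position:** the bar measured about 3 mm off the fixture's centre, against the 7 mm allowed. Camera calibration is good to about 2 mm.
- **Forces:** the highest wrist force I read was about 9 N, while pressing the bar down.

**Disagreements and gaps:**
- The side camera read the bar's top 1–2 mm lower than the wrist camera, and the fixture's centre came out about 3 mm apart between cameras. I worked from the wrist camera throughout.
- Pressing showed only about 5–9 N at the readings, below the stated 15 N. The readings came only at the end of each move, so they could have missed the peak.
- I saw no contact with the large bobbin, flux tin or tweezers, but did not re-measure their positions at the end.

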